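Dig out the flat case and restack the totes

ROBOT

A 6-joint arm with a two-finger parallel gripper is mounted at the origin on the work surface. World frame = base frame: x ahead of the robot, y to its left, z up, the work surface at z = 0. Lengths are in m, angles in degrees, forces in N, time in s.
With the tool pointing down it reaches from about 0.4 to 0.825 m from the base axis. Payload 7 kg.
Tool frame: the origin (TCP) lies midway between the tips of the shut fingers; the grasp point (between the pads) lies 19 mm behind it; z points along the fingers, y is the direction in which the jaws open and shut (so a half turn about z gives the same grasp; the last joint's range is limited). The gripper opens to 88 mm and grips with 3 to 60 N. Pads are 19 mm wide; open, the fingers measure 130 mm over their backs; the gripper's body (78 mm by 193 mm) begins 47 mm behind the grasp point.
Start: joints at [82.34, 20.546, 0.682, 0, -70.136, -16.507], TCP at [0.276, 0.616, 0.227] pointing down, gripper open.
Joint ranges: [-176.03, 176.03], [-82.01, 121.73], [-58.28, 71.71], [-173.87, 95.51], [-174.79, -0.11], [-173.66, 173.66]. Speed limits (degrees/s): [136.94, 136.94, 172.46, 180, 180, 180].

INTERFACE

Orientations are given as [roll, pitch, yaw] about the fixed x, y, z axes, in that order (R = Rz(yaw) Ry(pitch) Rx(roll)).
In Python, from plant import get_state, capture, get_calibration, close_job, boxes_of, cut_out gives the robot as it stands.
- The arm moves only by the tool apply_moves, never from a script. Its argument "commands" is a list of rows, each an object with "grip": the closure, from 0 (fully open) to 1 (shut); "slide": the shift along the tool's x, y, z in m, a list of three; "roll": the turn about the tool's z in degrees. In form: [{"grip": grip, "slide": [x, y, z], "roll": roll}, ...]. A call has 1 to 5 rows; each row is the pose to reach, as a shift and turn from the pose commanded when the call began, along the tool's axes at that moment; what a row does not reach only later rows make up. A row lasts 1/8 s, in which the tool goes at most 62.5 mm and 10.7 degrees, less where a joint would pass 70% of its speed; a pose out of reach is approached as far as the arm can. A call with a gripper value outside its range is refused whole. The fingers move at their own pace and stop on an object; "grip_force" is the grip in N (left out, the last holds). Time passes only in rows, so rows that repeat a pose let the fingers close. It gives the time, the measured TCP pose, the force and the opening at its end, in the units of the state.
- get_state(): the state, without advancing time (a new reading comes with each control period).
- capture(name): name is "scene" or "side" or "wrist"; returns (picture, depth): 480x640x3 uint8, red, green, blue; 480x640 float32, m along the optical axis (not along the pixel's ray), 0 where there is no reading.
- get_calibration(name): a dict with "mtx" (3x3 intrinsics, pixels), "distortion" ([k1, k2, p1, p2, k3] as OpenCV has them; the pictures are not rectified), "R" (3x3) and "t" (3): a world point X has camera coordinates R X + t. Camera axes: x right, y down, z forward; pixel columns grow to the right and rows downward; lengths in m; the calibration is good to about 2 mm. A picture is of the moment at which its call begins: read the wrist's pose just before it. get_calibration takes no time and is no camera call; for the wrist camera it gives the pose at the moment of the call.
- close_job(): hands the job in, once; it reports no verdict.
Trained networks look in the newest picture that a camera, given by its name, has taken for a name from the list of things; names that differ only in an ending like _2 or _b are one class to them, and where a whole thing is asked for, a point or a joint stands for the part that bears it (a point fixed in the world has none). Each returns a list of dicts, best first, with "score" (0 to 1); they miss things now and then, are a little off and sometimes report something else, mostly with a low value. They report only what shows in the picture. A call takes as long as a camera call.
- boxes_of(name, camera): "position" ([x, y, z] in m, in the coordinates of the camera as it stood for that picture, good to about 4 mm: the middle of the surface that is visible of it).
- cut_out(name, camera): "mask" (480x640 bool, what is visible of it).
The state is a dict: "time_s": time; "joints": joint angles; "qd": joint speeds; "joint_torque": joint torques, N m; "tcp_pos": TCP position; "eef_rot": TCP orientation; "contact_force": force on the tool from outside, world axes, zero at the start; "moment": the same for the moment, N m; "gripper_width": finger opening in m.
Only numpy, scipy, OpenCV 4.12 (cv2) and the standard library are available. Lean on these libraries where they do the work, as an engineer would, in place of code of your own. Each camera call takes 0.05 s, during which the arm holds its last target.

TASK

The flat steel case lies on the storage board underneath two small-parts totes and a tin: move both totes and the tin over onto the bare plywood side board, then lay the case in the wooden rest, on its two crossbars midway between the end cleats. After that put the others back on the storage board: the tin on the middle of the round cork disc, the deep tote squarely on the middle of the rubber pad, and the shallow tote squarely on top of the deep one, turned end for end to it so that it stands up on the rim and does not nest. Do not push or knock over the glass jar.

Things in the scene. Friction and masses are not known exactly. Their poses are not given: they have to be found in the camera images.
- case: Flat bare-steel tool case, closed, 260 (x) x 56 (y) x 30 mm high, 0.6 kg. Origin: centre of its underside, x along its length. At the start it lies on the storage board, underside 18 mm above the bench, with the totes and the tin standing on it in a row 90 mm apart in any order. Grip it across the 56 mm. Either way round is fine in the rest.
- deep_tote: Deep white tote holding steel bolts (fixed in), 116 (x) x 56 (y) x 62 mm, 0.25 kg. Origin: centre of underside, front (low scoop end, 14 mm below the rim) at -x. Top 22 mm: a collar 56 mm wide, mouth 36 mm; base below 88 x 33 mm. Feet at x = 40 and -20 mm reach out to 56 mm; like collar slots there let a tote set the same way sink 22 mm. Grip the collar across 56 mm, flat from x = -12 to 32.
- shallow_tote: Shallow white tote holding brass washers (fixed in), 46 mm high; in plan, collar (top 22 mm), feet, slots and front end just like the deep one, 0.15 kg. Origin: centre of its underside, x along its length, front (scoop) at -x. At the start both totes face the same way, crosswise on the case. Properly stacked its underside is 62 mm above the deep tote's underside.
- shallow_front (a point): Middle of the shallow tote's low front end, 58 mm from its centre along -x, 24 mm above its underside. In the finished stack it lies over the deep tote's high (+x) end.
- tin: Plain metal tin, closed, upright, 50 mm in diameter, 56 mm high, 0.2 kg. Origin: centre of its underside.
- side_board: Bare plywood board fixed flat on the bench, 290 (x) x 150 (y) x 6 mm: the side area. Origin: centre of its underside, x along its length. It is left or right of the storage board; all three things fit on it in a row along x, the totes crosswise.
- rest: Light wooden rest for the case, fixed on the bench on the other side: base 310 (x) x 75 (y) x 8 mm, two crossbars at x = -80 and 80 mm, their tops 20 mm above the origin, and end cleats 34 mm high with 282 mm between their inner faces. Origin: centre of its underside. The case lies along x on the crossbars.
- tote_pad: Black rubber pad 132 (x) x 74 (y) x 3 mm, fixed on the storage board (brown wood, 290 x 250 x 18 mm, fixed). Origin: centre of the pad's underside, 18 mm above the bench; x along its length, the way the totes lie, either end first. It lies on the robot's side of the case.
- cork_disc: Round cork disc, 76 mm in diameter, 3 mm thick, fixed on the storage board about 160 mm from the pad. Origin: centre of its underside, 18 mm above the bench. It lies on the robot's side of the case.
- jar: Glass jar with a metal lid, 60 mm in diameter, 80 mm high, on the bench between the robot and the storage board. Origin: centre of its underside. Leave it alone.

How it is judged (in metres and radians):
On the way, in this order (a step that is already met when the one before it is completed fails the run):
1. both totes and the tin stand upright on the plywood side board, let go (x of deep_tote in the frame of side_board between -0.14 and 0.14 m and y of deep_tote in the frame of side_board between -0.07 and 0.07 m and z of deep_tote in the frame of side_board between 0.002 and 0.01 m and contact force between the fingers and deep_tote below 0.1 N and linear speed of each of deep_tote, shallow_tote, tin below 0.03 m/s and angle between each of deep_tote, shallow_tote, tin's own z axis and vertical below 0.1 rad and x of shallow_tote in the frame of side_board between -0.14 and 0.14 m and y of shallow_tote in the frame of side_board between -0.07 and 0.07 m and z of shallow_tote in the frame of side_board between 0.002 and 0.01 m and contact force between the fingers and shallow_tote below 0.1 N and x of tin in the frame of side_board between -0.14 and 0.14 m and y of tin in the frame of side_board between -0.07 and 0.07 m and z of tin in the frame of side_board between 0.002 and 0.01 m and contact force between the fingers and tin below 0.1 N), for 0.2 s.
2. the case lies in the rest on its crossbars, midway between the cleats, let go (horizontal distance between case and rest below 0.014 m and angle between the x axis of case and the x axis of rest, either way round below 0.12 rad and z of case in the frame of rest between 0.015 and 0.025 m and contact force between the fingers and case below 0.1 N and linear speed of case below 0.03 m/s and angle between case's own z axis and vertical below 0.1 rad), for 0.2 s.
At the end, for the whole second after the job is handed in: Case flat on the rest's crossbars, centred to 14 mm, in line to 0.12 rad; deep tote on the pad (15 mm, 0.2 rad, either way); shallow tote on its rim turned end for end (9 mm, 0.15 rad, underside 57 to 67 mm above the deep one's); tin on the disc (15 mm); all upright, released, at rest (all of step 2 and horizontal distance between deep_tote and tote_pad below 0.015 m and angle between the x axis of deep_tote and the x axis of tote_pad, either way round below 0.2 rad and z of deep_tote in the frame of tote_pad between 0 and 0.007 m and contact force between the fingers and deep_tote below 0.1 N and linear speed of each of deep_tote, shallow_tote, tin below 0.03 m/s and angle between each of deep_tote, shallow_tote, tin's own z axis and vertical below 0.1 rad and horizontal distance between shallow_tote and deep_tote below 0.009 m and angle between the x axis of shallow_tote and the x axis of deep_tote, either way round below 0.15 rad and x of shallow_front in the frame of deep_tote above 0.04 m and z of shallow_tote in the frame of deep_tote between 0.057 and 0.067 m and contact force between the fingers and shallow_tote below 0.1 N and horizontal distance between tin and cork_disc below 0.015 m and z of tin in the frame of cork_disc between 0 and 0.007 m and contact force between the fingers and tin below 0.1 N); the robot touches nothing.
It fails at once if the glass jar is pushed more than 25 mm or tipped (distance of jar from where it was at the start of the episode above 0.025 m or angle between jar's own z axis and vertical above 0.3 rad).
It also fails if it takes over 152 s, if anything falls off the work surface, if the arm or the gripper's body presses on something with over 40 N, if the wrist force passes 120 N, or if a joint passes its speed limit or range.

## Working session

There is one attempt and no reset: what is moved stays moved. The work goes in short steps, Python scripts to look and compute and a tool call to move; the robot and the scene stay as the last step left them, time stands still between calls to the robot, and variables do not carry over. Pictures are saved under pics/ and viewed, and the job is handed in when it is done.

Besides the shell and the picture viewer there is one more tool, called after "Request:" as name(argument=value, ...), one argument or row to a line, values as JSON. apply_moves: Moves the arm, as the interface text tells. Its arguments: {"type":"object","properties":{"commands":{"type":"array"},"grip_force":{"type":"number"}},"required":["commands"]}

```bash
ls; mkdir -p pics
python3 - <<'E'
from plant import *
import cv2
print(get_state())
for n in ("scene","side","wrist"):
    p,d=capture(n); cv2.imwrite(f"pics/{n}0.png",p[:,:,::-1])
    c=get_calibration(n); print(n,c)
E
```

```text
pics
{'time_s': 0.0, 'joints': array([ 8.23408860e+01,  2.05914844e+01,  6.33757205e-01, -1.98052763e-02,
       -7.01340950e+01, -1.65031064e+01]), 'qd': array([-0.03740727,  0.0930856 ,  0.10579344, -0.04069083, -0.07639846,
       -0.00320329]), 'joint_torque': array([ 1.62910026e-03, -5.82714415e+01,  2.93058836e+01,  6.99696198e+00,
        6.97512121e-03, -1.62443766e-04]), 'tcp_pos': array([0.27616046, 0.61539798, 0.22562298]), 'eef_rot': array([ 1.79906671e+02, -8.23500571e-03, -2.41689589e+01]), 'contact_force': array([-0.37702946, -0.13074314,  0.92610996]), 'moment': array([-0.00033172, -0.06945516,  0.00793555]), 'gripper_width': 0.08717786009860215}
scene {'mtx': array([[472.61927297,   0.        , 325.04170808],
       [  0.        , 472.61927297, 242.98627114],
       [  0.        ,   0.        ,   1.        ]]), 'distortion': array([-0.03897353,  0.        ,  0.        ,  0.        ,  0.        ]), 'R': array([[-0.00741688,  0.99989424, -0.01250969],
       [ 0.5781427 , -0.00591945, -0.8159142 ],
       [-0.81590196, -0.01328392, -0.57803766]]), 't': array([ 0.007329
[... 249 characters left out ...]
.        ,  0.        ,  0.        ]), 'R': array([[-0.99545318, -0.09356508, -0.01784792],
       [-0.05823594,  0.74610401, -0.66327776],
       [ 0.07537604, -0.65922256, -0.74816046]]), 't': array([0.53208527, 0.08664926, 0.82845486])}
wrist {'mtx': array([[348.12583454,   0.        , 321.56409024],
       [  0.        , 348.12583454, 240.01790591],
       [  0.        ,   0.        ,   1.        ]]), 'distortion': array([-0.02941309,  0.        ,  0.        ,  0.        ,  0.        ]), 'R': array([[-0.40985313, -0.91215059,  0.00131134],
       [-0.86749037,  0.39022966,  0.30851461],
       [-0.28192351,  0.12530811, -0.9512187 ]]), 't': array([ 0.67465767, -0.03910576,  0.39222093])}
```

View pics/scene0.png

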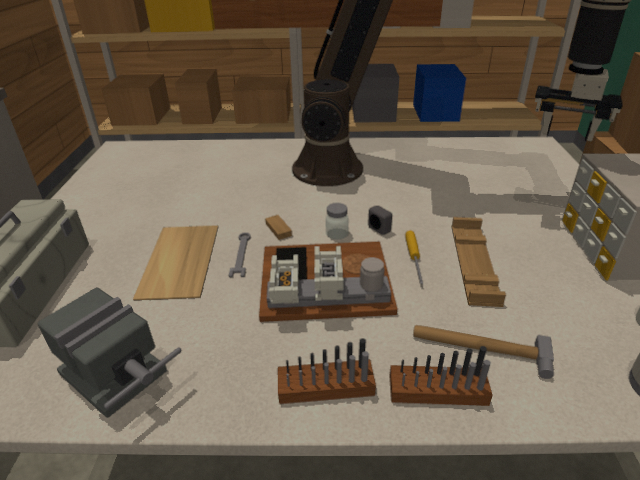

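View pics/side0.png

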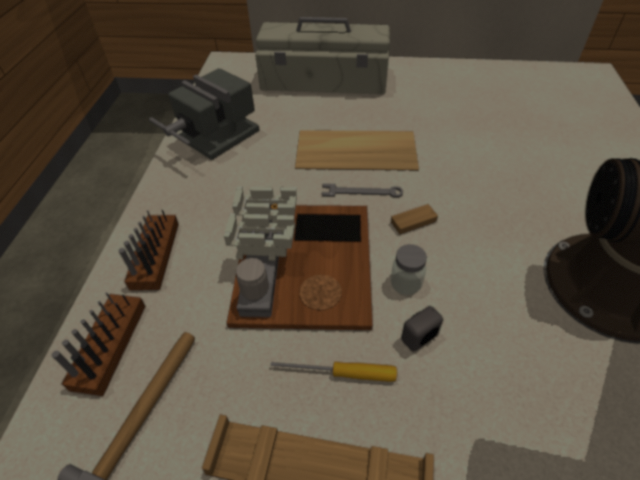

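View pics/wrist0.png

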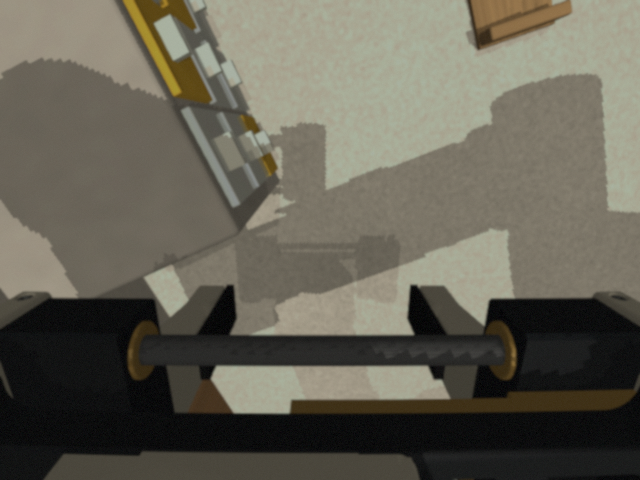

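```bash
cat > h.py <<'E'
from plant import *
import numpy as np, cv2
def cloud(name):
    p,d=capture(name); c=get_calibration(name)
    return p,d,c,toworld(d,c)
def toworld(d,c):
    v,u=np.mgrid[0:480,0:640]
    pts=np.stack([u,v],-1).reshape(-1,1,2).astype(np.float64)
    n=cv2.undistortPoints(pts,c["mtx"],c["distortion"]).reshape(480,640,2)
    X=np.dstack([n[...,0]*d,n[...,1]*d,d]).astype(float)
    W=(X-c["t"])@c["R"]
    W[d<=0]=np.nan
    return W
def cam2w(p,c): return (np.array(p)-c["t"])@c["R"]
def w2pix(X,c):
    r,_=cv2.Rodrigues(c["R"]); return cv2.projectPoints(np.array(X,float).reshape(-1,1,3),r,c["t"],c["mtx"],c["distortion"])[0].reshape(-1,2)
def rect(xy):
    (cx,cy),(w,h),a=cv2.minAreaRect(np.array(xy,np.float32)*1000)
    if w<h: w,h,a=h,w,a+90
    return cx/1000,cy/1000,w,h,(a+90)%180-90
E
python3 - <<'E'
from h import *
names="case deep_tote shallow_tote shallow_front tin side_board rest tote_pad cork_disc jar".split()
for n in ("scene","side"):
    p,d,c,W=cloud(n)
    np.savez(f"{n}.npz",p=p,d=d,W=W)
    for k in names:
        b=boxes_of(k,n); m=cut_out(k,n)
        print(n,k,[(np.round(cam2w(x["position"],c),3).tolist(),round(x["score"],2)) for x in b[:2]])
        if m:
            mm=m[0]["mask"]; w=W[mm]; w=w[~np.isnan(w[:,0])]
            np.save(f"m_{n}_{k}.npy",mm)
            if len(w)>20:
                zt=np.percentile(w[:,2],95); top=w[w[:,2]>zt-.006]
                print("   mask",m[0]["score"],mm.sum(),"z5/50/95",np.round(np.percentile(w[:,2],[5,50,95]),3),"rect all",np.round(rect(w[:,:2]),3),"top",np.round(rect(top[:,:2]),3), len(top))
print(get_state()["time_s"])
E
```

```text
scene case [([0.671, 0.044, 0.042], 0.86)]
   mask 0.58 1749 z5/50/95 [0.022 0.045 0.05 ] rect all [ 6.62000e-01  9.00000e-03  2.69573e+02  8.56140e+01 -8.33370e+01] top [ 6.63000e-01  6.00000e-03  2.58529e+02  8.43370e+01 -8.42760e+01] 907
scene deep_tote [([0.676, 0.004, 0.093], 0.81)]
   mask 0.71 1408 z5/50/95 [0.05  0.092 0.111] rect all [5.88000e-01 4.00000e-03 2.41652e+02 6.66020e+01 8.88000e-01] top [6.49000e-01 6.00000e-03 1.17391e+02 5.53030e+01 1.33200e+00] 408
scene shallow_tote [([0.668, -0.084, 0.082], 0.69)]
   mask 0.95 1270 z5/50/95 [0.054 0.08  0.095] rect all [ 6.32000e-01 -8.90000e-02  1.73978e+02  6.50160e+01  7.42200e+00] top [ 6.58000e-01 -8.60000e-02  1.18684e+02  5.59300e+01  2.00200e+00] 418
scene shallow_front [([0.664, -0.087, 0.077], 0.84)]
   mask 0.83 1293 z5/50/95 [0.051 0.079 0.095] rect all [ 6.12000e-01 -9.10000e-02  2.15495e+02  6.48310e+01  7.74800e+00] top [ 6.58000e-01 -8.60000e-02  1.18684e+02  5.59300e+01  2.00200e+00] 414
scene tin []
   mask 0.57 693 z5/50/95 [0.056 0.093 0.105] rect all [ 0.627  0.097 92.444 47.658 -4.367] top [ 0.646  0.09
[... 2807 characters left out ...]
.69)]
   mask 0.85 1783 z5/50/95 [0.019 0.021 0.023] rect all [ 5.36000e-01 -8.50000e-02  1.31353e+02  7.71430e+01  2.77100e+00] top [ 5.36000e-01 -8.50000e-02  1.31353e+02  7.71430e+01  2.77100e+00] 1774
side cork_disc [([0.535, 0.073, 0.023], 0.82), ([0.638, 0.106, 0.097], 0.24)]
   mask 0.78 1197 z5/50/95 [0.019 0.021 0.023] rect all [5.3400e-01 7.3000e-02 7.4813e+01 7.4777e+01 2.2772e+01] top [5.3400e-01 7.3000e-02 7.4813e+01 7.4777e+01 2.2772e+01] 1192
side jar [([0.383, 0.041, 0.057], 0.56)]
   mask 0.82 1471 z5/50/95 [0.01  0.059 0.081] rect all [ 3.72000e-01 -1.00000e-03  1.21449e+02  5.88730e+01  7.46620e+01] top [ 3.8000e-01  2.7000e-02  5.1740e+01  5.0646e+01 -6.2697e+01] 595
2.25
```

Run:
```python
import numpy as np,cv2
out=[]
for n,(r,c) in {"scene":((235,310),(255,400)),"side":((175,270),(215,310))}.items():
    z=np.load(n+".npz"); p=z["p"][r[0]:r[1],c[0]:c[1],::-1]
    out.append(cv2.resize(p,(600,int(600*p.shape[0]/p.shape[1])),interpolation=cv2.INTER_CUBIC)[:, :])
cv2.imwrite("pics/z1.png",out[0]);cv2.imwrite("pics/z2.png",out[1])
# ortho height map fused
img=np.zeros((300,480),np.float32)
for n in ("scene","side"):
    W=np.load(n+".npz")["W"].reshape(-1,3); 
    W=W[(W[:,0]>.57)&(W[:,0]<.73)&(W[:,1]>-.13)&(W[:,1]<.13)&(W[:,2]<.13)]
    for x,y,zz in W:
        cv2.circle(img,(int((y+.13)*1800),int((x-.57)*1800)),2,0,-1) if 0 else None
        i,j=int((x-.57)*1800),int((y+.13)*1800)
        if i<300 and j<480: img[max(0,i-1):i+2,max(0,j-1):j+2]=np.maximum(img[max(0,i-1):i+2,max(0,j-1):j+2],zz)
cv2.imwrite("pics/ortho.png",cv2.applyColorMap((np.clip(img/.115,0,1)*255).astype(np.uint8),cv2.COLORMAP_JET))
```

```text
(no output)
```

View pics/z1.png

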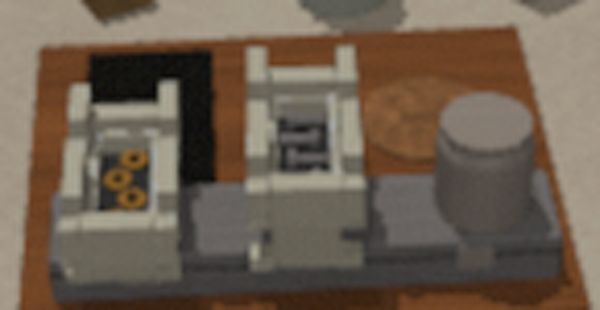

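View pics/z2.png

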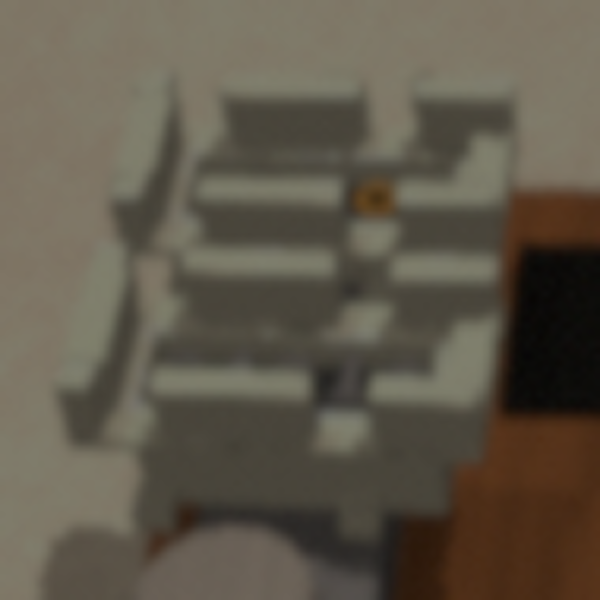

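View pics/ortho.png

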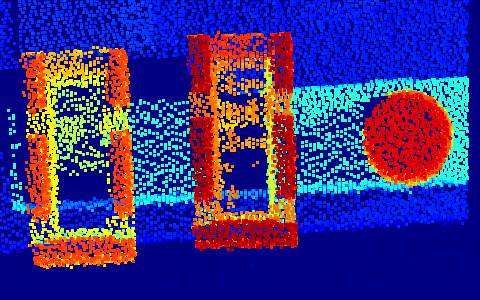

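```bash
cat > rel.py <<'E'
from h import *
import sys
def rel(x,y,z,yaw):
    s=get_state(); p=s["tcp_pos"]; R=cv2.Rodrigues(np.zeros(3))[0]
    from scipy.spatial.transform import Rotation as Ro
    R=Ro.from_euler("xyz",s["eef_rot"],degrees=True).as_matrix()
    d=R.T@(np.array([x,y,z])-p)
    r=-((yaw-s["eef_rot"][2]+180)%360-180)
    return np.round(d,4).tolist(),round(float(r),1),s
if __name__=="__main__":
    d,r,s=rel(*map(float,sys.argv[1:5])); print("slide",d,"roll",r,"t",round(s["time_s"],2),"tcp",np.round(s["tcp_pos"],4),np.round(s["eef_rot"],1),"q",np.round(s["joints"],0),"w",round(s["gripper_width"],4),"f",np.round(s["contact_force"],1))
E
python3 rel.py 0.6455 0.0955 0.2 -86.6
```

```text
slide [0.5498, 0.3236, 0.0266] roll 62.4 t 2.25 tcp [0.2764 0.6158 0.2266] [180.   -0.  -24.2] q [ 82.  21.   1.  -0. -70. -17.] w 0.0876 f [0.2 1.1 0.4]
```

Request:
apply_moves(
  commands=[
    {"grip":0,"slide":[0.03,0.017,0],"roll":5},
    {"grip":0,"slide":[0.08,0.047,0],"roll":15},
    {"grip":0,"slide":[0.13,0.077,0],"roll":25},
    {"grip":0,"slide":[0.18,0.106,0],"roll":35},
    {"grip":0,"slide":[0.23,0.135,0],"roll":45},
  ],
)

```text
time_s: 2.88
tcp_pos: [0.4318, 0.397, 0.2269]
eef_rot: [-180.0, 0.0, -69.5]
contact_force: [1.8, 0.7, 0.1]
gripper_width: 0.0877
```

```bash
python3 rel.py 0.6455 0.0955 0.2 -86.6
```

```text
slide [0.3573, -0.0944, 0.0268] roll 17.1 t 2.88 tcp [0.4318 0.397  0.2269] [-180.     0.   -69.5] q [ 62.  12. -11.   0. -67. -41.] w 0.0877 f [1.8 0.7 0.1]
```

Request:
apply_moves(
  commands=[
    {"grip":0,"slide":[0.055,-0.015,0],"roll":8},
    {"grip":0,"slide":[0.11,-0.03,0],"roll":17},
    {"grip":0,"slide":[0.165,-0.044,0],"roll":17},
    {"grip":0,"slide":[0.22,-0.058,0],"roll":17},
    {"grip":0,"slide":[0.26,-0.069,0],"roll":17},
  ],
)

```text
time_s: 3.5
tcp_pos: [0.5889, 0.178, 0.2267]
eef_rot: [-180.0, 0.0, -86.2]
contact_force: [0.8, 0.9, -0.5]
gripper_width: 0.0875
```

```bash
python3 - <<'E'
from h import *
p,d,c,W=cloud("wrist"); np.savez("wr1.npz",p=p,d=d,W=W); cv2.imwrite("pics/w1.png",p[:,:,::-1])
print(np.isnan(W[...,0]).mean())
for k in ("tin","deep_tote","case","shallow_tote"):
    m=cut_out(k,"wrist")
    if m:
        w=W[m[0]["mask"]]; w=w[~np.isnan(w[:,0])]; zt=np.percentile(w[:,2],95); top=w[w[:,2]>zt-.006]
        print(k,m[0]["score"],round(zt,4),np.round(rect(top[:,:2]),3),len(top))
E
python3 rel.py 0.6455 0.0955 0.2 -86.6
```

```text
0.0041015625
tin 0.8 0.1053 [ 0.646  0.093 46.628 45.055 89.923] 2959
deep_tote 0.64 0.1109 [6.48000e-01 2.10000e-02 1.16362e+02 2.00230e+01 8.70000e-01] 2411
case 0.96 0.0494 [ 6.45000e-01  7.70000e-02  1.09511e+02  5.60870e+01 -8.65610e+01] 4596
slide [0.088, -0.052, 0.0264] roll 0.4 t 3.75 tcp [0.5878 0.1799 0.2265] [180.    0.  -86.2] q [ 35.  15.  -7.  -0. -68. -31.] w 0.0876 f [-0.3  0.1 -0.9]
```

View pics/w1.png

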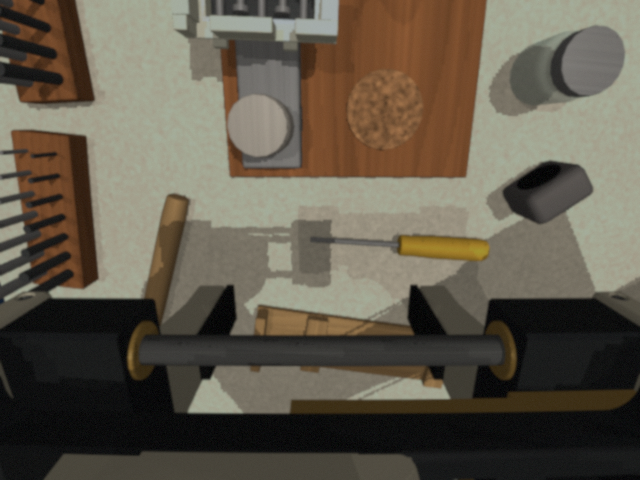

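Request:
apply_moves(
  commands=[
    {"grip":0,"slide":[0.045,-0.027,0.01],"roll":0.4},
    {"grip":0,"slide":[0.089,-0.053,0.03],"roll":0.4},
    {"grip":0,"slide":[0.089,-0.053,0.08],"roll":0.4},
    {"grip":0,"slide":[0.089,-0.053,0.13],"roll":0.4},
    {"grip":0,"slide":[0.089,-0.053,0.155],"roll":0.4},
  ],
  grip_force=25,
)

```text
time_s: 4.38
tcp_pos: [0.6448, 0.0954, 0.0687]
eef_rot: [179.8, -0.0, -86.5]
contact_force: [-0.6, -0.4, -0.0]
gripper_width: 0.0876
```

```bash
python3 rel.py 0.646 0.0945 0.064 -86.6
```

```text
slide [0.0009, -0.0012, 0.0047] roll 0.1 t 4.38 tcp [0.6448 0.0954 0.0687] [179.8  -0.  -86.5] q [ 26.  26. -13.  -0. -51. -22.] w 0.0876 f [-0.6 -0.4 -0. ]
```

Request:
apply_moves(
  commands=[
    {"grip":0,"slide":[0.001,-0.001,0.004],"roll":0},
    {"grip":1,"slide":[0.001,-0.001,0.004],"roll":0},
    {"grip":1,"slide":[0.001,-0.001,0.004],"roll":0},
    {"grip":1,"slide":[0.001,-0.001,0.004],"roll":0},
    {"grip":1,"slide":[0.001,-0.001,0.004],"roll":0},
  ],
  grip_force=25,
)

```text
time_s: 5.0
tcp_pos: [0.6477, 0.0938, 0.0683]
eef_rot: [-180.0, 0.0, -86.6]
contact_force: [-2.6, 0.0, 0.4]
gripper_width: 0.0532
```

```bash
python3 rel.py 0.646 0.0945 0.2 -86.6
python3 - <<'E'
import numpy as np
a=np.radians(3.35);c=np.array([.491,-.363]);u=np.array([np.cos(a),np.sin(a)])
for s in(-.095,0,.095):print(s,c+s*u)
E
```

```text
slide [-0.0008, 0.0016, -0.1317] roll 0.0 t 5.0 tcp [0.6477 0.0938 0.0683] [-180.     0.   -86.6] q [ 25.  26. -13.  -0. -51. -22.] w 0.0532 f [-2.6  0.   0.4]
-0.095 [ 0.39616234 -0.36855135]
0 [ 0.491 -0.363]
0.095 [ 0.58583766 -0.35744865]
```

Request:
apply_moves(
  commands=[
    {"grip":1,"slide":[0,0,0],"roll":0},
    {"grip":1,"slide":[0,0,0],"roll":0},
    {"grip":1,"slide":[0,0,-0.02],"roll":0},
    {"grip":1,"slide":[0,0,-0.06],"roll":0},
    {"grip":1,"slide":[0,0,-0.1],"roll":0},
  ],
)

```text
time_s: 5.62
tcp_pos: [0.6474, 0.0937, 0.1677]
eef_rot: [179.9, -0.0, -86.6]
contact_force: [0.0, 0.7, -2.9]
gripper_width: 0.0491
```

```bash
python3 rel.py 0.586 -0.3575 0.18 -86.6
```

```text
slide [0.4467, 0.0882, -0.012] roll 0.0 t 5.62 tcp [0.6474 0.0937 0.1677] [179.9  -0.  -86.6] q [ 25.  21.  -7.  -0. -62. -22.] w 0.0491 f [ 0.   0.7 -2.9]
```

Request:
apply_moves(
  commands=[
    {"grip":1,"slide":[0.03,0.006,-0.012],"roll":0},
    {"grip":1,"slide":[0.08,0.016,-0.012],"roll":0},
    {"grip":1,"slide":[0.13,0.026,-0.012],"roll":0},
    {"grip":1,"slide":[0.18,0.036,-0.012],"roll":0},
    {"grip":1,"slide":[0.23,0.045,-0.012],"roll":0},
  ],
)

```text
time_s: 6.25
tcp_pos: [0.616, -0.14, 0.1791]
eef_rot: [180.0, 0.0, -86.6]
contact_force: [1.5, 0.8, -3.0]
gripper_width: 0.0494
```

Request:
apply_moves(
  commands=[
    {"grip":1,"slide":[0.05,0.01,0],"roll":0},
    {"grip":1,"slide":[0.1,0.02,0],"roll":0},
    {"grip":1,"slide":[0.15,0.03,0],"roll":0},
    {"grip":1,"slide":[0.2,0.04,0.02],"roll":0},
    {"grip":1,"slide":[0.217,0.043,0.06],"roll":0},
  ],
)

```text
time_s: 6.88
tcp_pos: [0.5869, -0.361, 0.1199]
eef_rot: [-179.8, -0.1, -86.7]
contact_force: [0.8, 0.1, -4.0]
gripper_width: 0.0494
```

```bash
python3 rel.py 0.586 -0.3575 0.028 -86.6
```

```text
slide [-0.0037, 0.001, 0.0919] roll -0.1 t 6.88 tcp [ 0.5869 -0.361   0.1199] [-1.798e+02 -1.000e-01 -8.670e+01] q [-15.  26.  -5.   0. -58.  19.] w 0.0494 f [ 0.8  0.1 -4. ]
```

Request:
apply_moves(
  commands=[
    {"grip":1,"slide":[0,0,0.04],"roll":0},
    {"grip":1,"slide":[0,0,0.075],"roll":0},
    {"grip":1,"slide":[0,0,0.086],"roll":0},
    {"grip":1,"slide":[0,0,0.09],"roll":0},
    {"grip":1,"slide":[0,0,0.092],"roll":0},
  ],
)

```text
time_s: 7.5
tcp_pos: [0.5877, -0.3579, 0.0288]
eef_rot: [-179.9, -0.1, -86.5]
contact_force: [0.5, -0.1, -2.2]
gripper_width: 0.0494
```

```bash
python3 rel.py 0.586 -0.3575 0.027 -86.6
```

```text
slide [-0.0005, 0.0017, 0.0018] roll 0.1 t 7.5 tcp [ 0.5877 -0.3579  0.0288] [-1.799e+02 -1.000e-01 -8.650e+01] q [-15.  31. -10.   0. -49.  19.] w 0.0494 f [ 0.5 -0.1 -2.2]
```

Request:
apply_moves(
  commands=[
    {"grip":1,"slide":[0,0,0.002],"roll":0},
    {"grip":0.1,"slide":[0,0,0.002],"roll":0},
    {"grip":0.1,"slide":[0,0,0.002],"roll":0},
    {"grip":0.1,"slide":[0,0,0.002],"roll":0},
    {"grip":0.1,"slide":[0,0,-0.02],"roll":0},
  ],
)

```text
time_s: 8.12
tcp_pos: [0.5855, -0.3572, 0.0462]
eef_rot: [179.8, 0.1, -86.6]
contact_force: [0.5, -0.2, 0.5]
gripper_width: 0.078
```

Request:
apply_moves(
  commands=[
    {"grip":0.17,"slide":[0,0,-0.06],"roll":0},
    {"grip":0.17,"slide":[0,0,-0.12],"roll":0},
    {"grip":0.17,"slide":[-0.03,0,-0.14],"roll":-10},
    {"grip":0.17,"slide":[-0.08,-0.018,-0.15],"roll":-20},
    {"grip":0.17,"slide":[-0.13,-0.036,-0.15],"roll":-30},
  ],
)

```text
time_s: 8.75
tcp_pos: [0.6155, -0.2249, 0.1994]
eef_rot: [-179.9, -0.1, -56.3]
contact_force: [0.8, -0.5, -1.1]
gripper_width: 0.0725
```

```bash
python3 rel.py 0.66 0.006 0.2 2.5
```

```text
slide [-0.1674, -0.1651, -0.0006] roll -58.8 t 8.75 tcp [ 0.6155 -0.2249  0.1994] [-1.799e+02 -1.000e-01 -5.630e+01] q [ -3.  20.  -4.   0. -66.  37.] w 0.0725 f [ 0.8 -0.5 -1.1]
```

Request:
apply_moves(
  commands=[
    {"grip":0.17,"slide":[-0.04,-0.035,0],"roll":-10},
    {"grip":0.17,"slide":[-0.08,-0.07,0],"roll":-20},
    {"grip":0.17,"slide":[-0.12,-0.1,0],"roll":-30},
    {"grip":0.17,"slide":[-0.16,-0.125,0],"roll":-40},
    {"grip":0.17,"slide":[-0.2,-0.14,-0.02],"roll":-50},
  ],
)

```text
time_s: 9.38
tcp_pos: [0.6206, 0.02, 0.2163]
eef_rot: [179.9, 0.2, -6.2]
contact_force: [0.6, 0.1, 0.0]
gripper_width: 0.0727
```

Request:
apply_moves(
  commands=[
    {"grip":0.17,"slide":[0,0,0],"roll":-8.8},
    {"grip":0.17,"slide":[0,0,0],"roll":-8.8},
    {"grip":0.17,"slide":[0,0,0],"roll":-8.8},
  ],
)

```text
time_s: 9.75
tcp_pos: [0.6214, 0.0179, 0.2174]
eef_rot: [180.0, 0.0, 2.0]
contact_force: [-0.3, -0.4, 0.8]
gripper_width: 0.0731
```

```bash
python3 - <<'E'
from h import *
p,d,c,W=cloud("wrist"); np.savez("wr2.npz",p=p,d=d,W=W); cv2.imwrite("pics/w2.png",p[:,:,::-1])
for k in ("deep_tote","shallow_tote","case"):
    for m in cut_out(k,"wrist")[:2]:
        w=W[m["mask"]]; w=w[~np.isnan(w[:,0])]; zt=np.percentile(w[:,2],95); top=w[w[:,2]>zt-.006]
        print(k,m["score"],round(zt,4),np.round(rect(top[:,:2]),3),len(top))
E
python3 rel.py 0.66 0.006 0.2 2.5
```

```text
deep_tote 0.77 0.111 [6.47000e-01 5.00000e-03 1.16048e+02 5.57990e+01 1.06600e+00] 3542
shallow_tote 0.78 0.0949 [ 6.56000e-01 -8.60000e-02  1.15267e+02  5.65000e+01  2.41400e+00] 3412
case 0.86 0.0495 [ 6.48000e-01  3.50000e-02  1.98452e+02  5.90140e+01 -8.61040e+01] 7813
slide [0.0381, 0.0131, 0.0173] roll -0.4 t 9.95 tcp [0.6214 0.0177 0.2173] [180.    0.    2.1] q [ 20.  16.  -7.   0. -67.  73.] w 0.073 f [ 0.2 -0.4  0.7]
```

View pics/w2.png

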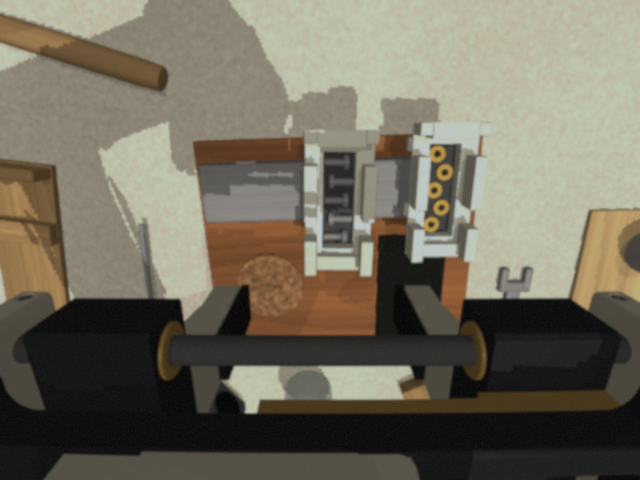

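Request:
apply_moves(
  commands=[
    {"grip":0.17,"slide":[0.0365,0.0125,0.02],"roll":0.9},
    {"grip":0.17,"slide":[0.0365,0.0125,0.07],"roll":0.9},
    {"grip":0.17,"slide":[0.0365,0.0125,0.11],"roll":0.9},
    {"grip":0.17,"slide":[0.0365,0.0125,0.13],"roll":0.9},
    {"grip":0.17,"slide":[0.0365,0.0125,0.137],"roll":0.9},
  ],
)

```text
time_s: 10.58
tcp_pos: [0.6577, 0.0066, 0.0788]
eef_rot: [180.0, 0.2, 1.3]
contact_force: [-0.7, -1.5, 1.0]
gripper_width: 0.0725
```

```bash
python3 rel.py 0.658 0.0057 0.08 1.2
```

```text
slide [0.0003, 0.0009, -0.0012] roll 0.1 t 10.57 tcp [0.6577 0.0066 0.0788] [180.    0.2   1.3] q [ 18.  26. -12.  -0. -53.  74.] w 0.0725 f [-0.7 -1.5  1. ]
```

Request:
apply_moves(
  commands=[
    {"grip":1,"slide":[0,0.001,0],"roll":0},
    {"grip":1,"slide":[0,0.001,0],"roll":0},
    {"grip":1,"slide":[0,0.001,0],"roll":0},
    {"grip":1,"slide":[0,0.001,-0.015],"roll":0},
    {"grip":1,"slide":[0,0.001,-0.05],"roll":0},
  ],
  grip_force=30,
)

```text
time_s: 11.2
tcp_pos: [0.6571, 0.0061, 0.1302]
eef_rot: [180.0, 0.2, 1.3]
contact_force: [0.4, 0.2, -1.4]
gripper_width: 0.0558
```

```bash
python3 rel.py 0.491 -0.363 0.18 -86.65
```

```text
slide [-0.1747, 0.3652, -0.049] roll 88.0 t 11.2 tcp [0.6571 0.0061 0.1302] [180.    0.2   1.3] q [ 17.  23.  -9.  -0. -58.  74.] w 0.0558 f [ 0.4  0.2 -1.4]
```

Request:
apply_moves(
  commands=[
    {"grip":1,"slide":[-0.01,0.02,-0.04],"roll":5},
    {"grip":1,"slide":[-0.03,0.06,-0.06],"roll":15},
    {"grip":1,"slide":[-0.05,0.105,-0.06],"roll":25},
    {"grip":1,"slide":[-0.07,0.15,-0.06],"roll":35},
    {"grip":1,"slide":[-0.09,0.195,-0.06],"roll":45},
  ],
)

```text
time_s: 11.82
tcp_pos: [0.5723, -0.1919, 0.1919]
eef_rot: [-179.9, -0.0, -44.0]
contact_force: [1.0, -0.6, -1.8]
gripper_width: 0.0558
```

```bash
python3 rel.py 0.4916 -0.373 0.18 -86.65
```

```text
slide [0.0677, 0.1864, 0.0118] roll 42.7 t 11.82 tcp [ 0.5723 -0.1919  0.1919] [-179.9   -0.   -44. ] q [ -0.  15. -12.  -0. -63.  46.] w 0.0558 f [ 1.  -0.6 -1.8]
```

Request:
apply_moves(
  commands=[
    {"grip":1,"slide":[0.016,0.045,0],"roll":10},
    {"grip":1,"slide":[0.032,0.09,0],"roll":20},
    {"grip":1,"slide":[0.048,0.135,0],"roll":30},
    {"grip":1,"slide":[0.062,0.172,0],"roll":39},
    {"grip":1,"slide":[0.068,0.188,0],"roll":42.7},
  ],
)

```text
time_s: 12.45
tcp_pos: [0.4913, -0.3753, 0.1915]
eef_rot: [-180.0, -0.0, -86.6]
contact_force: [1.0, 1.1, -1.9]
gripper_width: 0.0555
```

```bash
python3 rel.py 0.4916 -0.373 0.039 -86.65
```

```text
slide [-0.0023, -0.0003, 0.1525] roll 0.0 t 12.45 tcp [ 0.4913 -0.3753  0.1915] [-180.    -0.   -86.6] q [-19.  17. -10.  -0. -64.  23.] w 0.0555 f [ 1.   1.1 -1.9]
```

Request:
apply_moves(
  commands=[
    {"grip":1,"slide":[-0.001,0,0.04],"roll":0},
    {"grip":1,"slide":[-0.001,0,0.09],"roll":0},
    {"grip":1,"slide":[-0.001,0,0.13],"roll":0},
    {"grip":1,"slide":[-0.001,0,0.145],"roll":0},
    {"grip":1,"slide":[-0.001,0,0.15],"roll":0},
  ],
)

```text
time_s: 13.08
tcp_pos: [0.4928, -0.3726, 0.0408]
eef_rot: [180.0, -0.0, -86.3]
contact_force: [-0.2, -0.9, -0.8]
gripper_width: 0.0558
```

```bash
python3 rel.py 0.4916 -0.373 0.037 -86.65
```

```text
slide [0.0003, 0.0012, 0.0038] roll 0.3 t 13.07 tcp [ 0.4928 -0.3726  0.0408] [180.   -0.  -86.3] q [-19.  25. -19.   0. -46.  23.] w 0.0558 f [-0.2 -0.9 -0.8]
```

Request:
apply_moves(
  commands=[
    {"grip":1,"slide":[0,0,0.004],"roll":0},
    {"grip":1,"slide":[0,0,0.004],"roll":0},
    {"grip":0.17,"slide":[0,0,0.004],"roll":0},
    {"grip":0.17,"slide":[0,0,0.004],"roll":0},
    {"grip":0.17,"slide":[0,0,0.002],"roll":0},
  ],
)

```text
time_s: 13.7
tcp_pos: [0.4926, -0.3729, 0.039]
eef_rot: [-180.0, -0.0, -86.4]
contact_force: [-0.5, -0.7, -1.1]
gripper_width: 0.072
```

Request:
apply_moves(
  commands=[
    {"grip":0.17,"slide":[0,0,-0.04],"roll":0},
    {"grip":0.17,"slide":[0,0,-0.1],"roll":0},
    {"grip":0.17,"slide":[-0.01,0,-0.14],"roll":-10},
    {"grip":0.17,"slide":[-0.05,-0.03,-0.16],"roll":-20},
    {"grip":0.17,"slide":[-0.09,-0.06,-0.16],"roll":-30},
  ],
)

```text
time_s: 14.32
tcp_pos: [0.5481, -0.2789, 0.2015]
eef_rot: [-179.8, -0.2, -56.1]
contact_force: [0.9, -0.5, 0.2]
gripper_width: 0.0729
```

```bash
python3 rel.py 0.667 -0.0856 0.2 2.2
```

```text
slide [-0.0941, -0.2065, 0.0018] roll -58.3 t 14.32 tcp [ 0.5481 -0.2789  0.2015] [-179.8   -0.2  -56.1] q [ -9.  16. -10.   0. -64.  43.] w 0.0729 f [ 0.9 -0.5  0.2]
```

Request:
apply_moves(
  commands=[
    {"grip":0.17,"slide":[-0.02,-0.04,0],"roll":-10.5},
    {"grip":0.17,"slide":[-0.04,-0.085,0],"roll":-21},
    {"grip":0.17,"slide":[-0.06,-0.13,0],"roll":-31.5},
    {"grip":0.17,"slide":[-0.08,-0.175,0],"roll":-42},
    {"grip":0.17,"slide":[-0.094,-0.206,0],"roll":-52},
  ],
)

```text
time_s: 14.95
tcp_pos: [0.667, -0.0848, 0.1986]
eef_rot: [180.0, -0.0, -4.0]
contact_force: [0.1, 0.8, 0.0]
gripper_width: 0.073
```

```bash
python3 rel.py 0.667 -0.0856 0.066 2.2
```

```text
slide [0.0, 0.0008, 0.1326] roll -6.2 t 14.95 tcp [ 0.667  -0.0848  0.1986] [180.  -0.  -4.] q [  9.  21.  -2.   0. -67.  77.] w 0.073 f [0.1 0.8 0. ]
```

Request:
apply_moves(
  commands=[
    {"grip":0.17,"slide":[0,0,0.03],"roll":-6.2},
    {"grip":0.17,"slide":[0,0,0.08],"roll":-6.2},
    {"grip":0.17,"slide":[0,0,0.115],"roll":-6.2},
    {"grip":0.17,"slide":[0,0,0.129],"roll":-6.2},
    {"grip":0.17,"slide":[0,0,0.133],"roll":-6.2},
  ],
)

```text
time_s: 15.58
tcp_pos: [0.6662, -0.0869, 0.0654]
eef_rot: [180.0, 0.0, 1.8]
contact_force: [0.3, 0.4, 1.1]
gripper_width: 0.0729
```

```bash
python3 rel.py 0.667 -0.0856 0.066 2.2
```

```text
slide [0.0009, -0.0012, -0.0006] roll -0.4 t 15.57 tcp [ 0.6662 -0.0869  0.0654] [180.    0.    1.8] q [  9.  28. -11.   0. -52.  83.] w 0.0729 f [0.3 0.4 1.1]
```

Request:
apply_moves(
  commands=[
    {"grip":1,"slide":[0,0,0],"roll":0},
    {"grip":1,"slide":[0,0,0],"roll":0},
    {"grip":1,"slide":[0,0,0],"roll":0},
    {"grip":1,"slide":[0,0,-0.015],"roll":0},
    {"grip":1,"slide":[0,0,-0.06],"roll":0},
  ],
  grip_force=25,
)

```text
time_s: 16.2
tcp_pos: [0.664, -0.0868, 0.1243]
eef_rot: [180.0, 0.3, 1.8]
contact_force: [1.0, -0.1, -0.4]
gripper_width: 0.0559
```

```bash
python3 rel.py 0.3968 -0.3785 0.18 -86.65
```

```text
slide [-0.2766, 0.2831, -0.0542] roll 88.5 t 16.2 tcp [ 0.664  -0.0868  0.1243] [180.    0.3   1.8] q [  9.  24.  -7.  -0. -59.  83.] w 0.0559 f [ 1.  -0.1 -0.4]
```

Request:
apply_moves(
  commands=[
    {"grip":1,"slide":[-0.015,0.015,-0.03],"roll":5},
    {"grip":1,"slide":[-0.045,0.045,-0.06],"roll":15},
    {"grip":1,"slide":[-0.08,0.082,-0.06],"roll":25},
    {"grip":1,"slide":[-0.115,0.118,-0.06],"roll":35},
    {"grip":1,"slide":[-0.15,0.154,-0.06],"roll":45},
  ],
)

```text
time_s: 16.82
tcp_pos: [0.5197, -0.2464, 0.1868]
eef_rot: [-180.0, -0.1, -43.5]
contact_force: [-0.1, 0.2, -0.2]
gripper_width: 0.056
```

```bash
python3 rel.py 0.3968 -0.3785 0.18 -86.65
```

```text
slide [0.0017, 0.1804, 0.0067] roll 43.2 t 16.82 tcp [ 0.5197 -0.2464  0.1868] [-1.80e+02 -1.00e-01 -4.35e+01] q [ -6.  13. -16.   0. -62.  52.] w 0.056 f [-0.1  0.2 -0.2]
```

Request:
apply_moves(
  commands=[
    {"grip":1,"slide":[0,0.045,0],"roll":10},
    {"grip":1,"slide":[0,0.09,0],"roll":20},
    {"grip":1,"slide":[0,0.135,0],"roll":30},
    {"grip":1,"slide":[0.001,0.167,0],"roll":39},
    {"grip":1,"slide":[0.001,0.182,0],"roll":43.2},
  ],
)

```text
time_s: 17.45
tcp_pos: [0.3958, -0.38, 0.1866]
eef_rot: [-180.0, -0.0, -86.7]
contact_force: [0.2, -0.5, -1.3]
gripper_width: 0.056
```

```bash
python3 rel.py 0.3968 -0.3785 0.025 -86.65
```

```text
slide [-0.0015, -0.001, 0.1616] roll -0.0 t 17.45 tcp [ 0.3958 -0.38    0.1866] [-180.    -0.   -86.7] q [-23.  10. -19.   0. -61.  27.] w 0.056 f [ 0.2 -0.5 -1.3]
```

Request:
apply_moves(
  commands=[
    {"grip":1,"slide":[-0.001,-0.001,0.04],"roll":0},
    {"grip":1,"slide":[-0.001,-0.001,0.09],"roll":0},
    {"grip":1,"slide":[-0.001,-0.001,0.135],"roll":0},
    {"grip":1,"slide":[-0.001,-0.001,0.155],"roll":0},
    {"grip":1,"slide":[-0.001,-0.001,0.161],"roll":0},
  ],
)

```text
time_s: 18.08
tcp_pos: [0.3967, -0.3773, 0.0247]
eef_rot: [179.8, 0.1, -86.4]
contact_force: [-9.6, 10.5, 35.0]
gripper_width: 0.0559
```

```bash
python3 rel.py 0.3968 -0.3785 0.024 -86.65
```

```text
slide [0.0012, -0.0, 0.0007] roll 0.3 t 18.07 tcp [ 0.3967 -0.3773  0.0247] [ 1.798e+02  1.000e-01 -8.640e+01] q [-23.  21. -29.   0. -40.  27.] w 0.0559 f [-9.6 10.5 35. ]
```

Request:
apply_moves(
  commands=[
    {"grip":1,"slide":[0,0,-0.002],"roll":0},
    {"grip":0.17,"slide":[0,0,-0.002],"roll":0},
    {"grip":0.17,"slide":[0,0,-0.002],"roll":0},
    {"grip":0.17,"slide":[0,0,-0.002],"roll":0},
    {"grip":0.17,"slide":[0,0,-0.015],"roll":0},
  ],
)

```text
time_s: 18.7
tcp_pos: [0.3974, -0.3775, 0.0393]
eef_rot: [179.9, 0.1, -86.4]
contact_force: [-0.3, 0.3, -0.1]
gripper_width: 0.0725
```

Request:
apply_moves(
  commands=[
    {"grip":0.17,"slide":[0,0,-0.06],"roll":0},
    {"grip":0.17,"slide":[0,0,-0.12],"roll":0},
    {"grip":0,"slide":[-0.01,-0.02,-0.18],"roll":0},
    {"grip":0,"slide":[-0.05,-0.05,-0.2],"roll":0},
    {"grip":0,"slide":[-0.1,-0.08,-0.2],"roll":0},
  ],
)

```text
time_s: 19.32
tcp_pos: [0.4732, -0.2727, 0.2432]
eef_rot: [-179.7, -0.1, -86.5]
contact_force: [1.0, -0.0, -1.0]
gripper_width: 0.0872
```

```bash
python3 - <<'E'
from h import *
for n in ("scene","side"):
    p,d,c,W=cloud(n); cv2.imwrite(f"pics/{n}1.png",p[:,:,::-1])
    for k in ("case","deep_tote","shallow_tote","tin"):
        for m in cut_out(k,n)[:1]:
            w=W[m["mask"]]; w=w[~np.isnan(w[:,0])]; zt=np.percentile(w[:,2],95); top=w[w[:,2]>zt-.006]
            print(n,k,m["score"],round(zt,4),np.round(rect(top[:,:2]),3),len(top))
E
python3 rel.py 0.651 0.005 0.2 -86.6
```

```text
scene case 0.81 0.0497 [ 6.5100e-01  4.0000e-03  2.5828e+02  6.0515e+01 -8.6126e+01] 2204
scene deep_tote 0.81 0.0675 [  0.496  -0.36  118.89   62.263 -84.166] 312
scene shallow_tote 0.92 0.0513 [  0.424  -0.365 118.709 107.563 -88.054] 267
scene tin 0.97 0.0629 [ 0.591 -0.356 47.069 44.611 29.992] 224
side case 0.6 0.0494 [ 6.50000e-01  5.00000e-03  2.59556e+02  5.77720e+01 -8.63870e+01] 3293
side deep_tote 0.64 0.0678 [  0.493  -0.36  119.031  55.631 -86.276] 283
side shallow_tote 0.74 0.0518 [  0.399  -0.365 114.853  56.125 -86.556] 285
side tin 0.64 0.063 [  0.588  -0.355  45.592  45.379 -36.125] 199
slide [-0.2671, -0.1968, 0.0395] roll 0.1 t 19.82 tcp [ 0.4711 -0.2738  0.2395] [180.    0.  -86.5] q [-10.   8. -15.   0. -68.  13.] w 0.0879 f [-1.  -0.4  0.1]
```

View pics/side1.png

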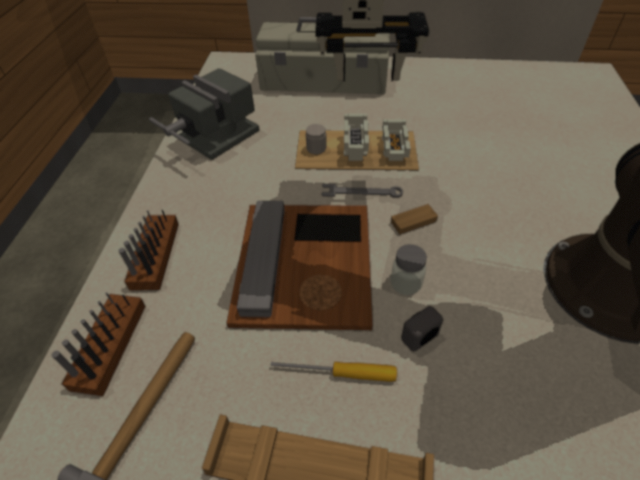

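Request:
apply_moves(
  commands=[
    {"grip":0,"slide":[-0.045,-0.033,0],"roll":0},
    {"grip":0,"slide":[-0.095,-0.07,0],"roll":0},
    {"grip":0,"slide":[-0.145,-0.107,0],"roll":0},
    {"grip":0,"slide":[-0.195,-0.144,0],"roll":0},
    {"grip":0,"slide":[-0.245,-0.181,0.02],"roll":0},
  ],
)

```text
time_s: 20.45
tcp_pos: [0.6372, -0.0182, 0.2218]
eef_rot: [-179.8, -0.0, -86.4]
contact_force: [1.4, -0.6, -0.1]
gripper_width: 0.0878
```

```bash
python3 rel.py 0.6505 0.0045 0.025 -86.3
```

```text
slide [-0.0218, -0.0141, 0.1968] roll -0.1 t 20.45 tcp [ 0.6372 -0.0182  0.2218] [-179.8   -0.   -86.4] q [ 16.  17.  -5.   0. -68. -12.] w 0.0878 f [ 1.4 -0.6 -0.1]
```

Request:
apply_moves(
  commands=[
    {"grip":0,"slide":[-0.023,-0.014,0.04],"roll":0},
    {"grip":0,"slide":[-0.023,-0.014,0.09],"roll":0},
    {"grip":0,"slide":[-0.023,-0.014,0.14],"roll":0},
    {"grip":0,"slide":[-0.023,-0.014,0.18],"roll":0},
    {"grip":0,"slide":[-0.023,-0.014,0.19],"roll":0},
  ],
)

```text
time_s: 21.08
tcp_pos: [0.6459, 0.0033, 0.0274]
eef_rot: [179.7, -0.1, -86.4]
contact_force: [-0.5, -0.5, 0.0]
gripper_width: 0.0879
```

```bash
python3 rel.py 0.6505 0.0045 0.025 -86.3
```

```text
slide [-0.0009, -0.0047, 0.0024] roll -0.1 t 21.07 tcp [0.6459 0.0033 0.0274] [ 1.797e+02 -1.000e-01 -8.640e+01] q [ 18.  28. -16.  -0. -46. -14.] w 0.0879 f [-0.5 -0.5  0. ]
```

Request:
apply_moves(
  commands=[
    {"grip":0,"slide":[-0.001,-0.002,0.0],"roll":0},
    {"grip":0,"slide":[-0.001,-0.002,0.0],"roll":0},
    {"grip":0,"slide":[-0.001,-0.002,0.0],"roll":0},
  ],
)

```text
time_s: 21.45
tcp_pos: [0.6508, 0.0059, 0.0322]
eef_rot: [-179.8, 0.0, -86.4]
contact_force: [0.2, -0.6, -0.2]
gripper_width: 0.0876
```

```bash
python3 rel.py 0.6505 0.0045 0.025 -86.3
```

```text
slide [0.0014, 0.0004, 0.0072] roll -0.1 t 21.45 tcp [0.6508 0.0059 0.0322] [-179.8    0.   -86.4] q [ 18.  28. -15.   0. -46. -14.] w 0.0876 f [ 0.2 -0.6 -0.2]
```

Request:
apply_moves(
  commands=[
    {"grip":0,"slide":[0,0,0.006],"roll":0},
    {"grip":0,"slide":[0,0,0.006],"roll":0},
    {"grip":1,"slide":[0,0,0.006],"roll":0},
    {"grip":1,"slide":[0,0,0.006],"roll":0},
    {"grip":1,"slide":[0,0,0.006],"roll":0},
  ],
  grip_force=45,
)

```text
time_s: 22.08
tcp_pos: [0.6498, 0.0057, 0.0244]
eef_rot: [-180.0, -0.0, -86.4]
contact_force: [0.2, -0.2, -0.5]
gripper_width: 0.0636
```

Request:
apply_moves(
  commands=[
    {"grip":1,"slide":[0,0,0],"roll":0},
    {"grip":1,"slide":[0,0,0],"roll":0},
    {"grip":1,"slide":[0,0,-0.01],"roll":0},
    {"grip":1,"slide":[0,0,-0.04],"roll":0},
    {"grip":1,"slide":[0,0,-0.07],"roll":0},
  ],
)

```text
time_s: 22.7
tcp_pos: [0.6491, 0.0056, 0.0947]
eef_rot: [179.9, -0.0, -86.4]
contact_force: [0.3, -1.0, -4.2]
gripper_width: 0.0554
```

```bash
python3 rel.py 0.511 0.356 0.14 -5
```

```text
slide [-0.3584, 0.1158, -0.0452] roll -81.4 t 22.7 tcp [0.6491 0.0056 0.0947] [179.9  -0.  -86.4] q [ 18.  24. -12.  -0. -54. -14.] w 0.0554 f [ 0.3 -1.  -4.2]
```

Request:
apply_moves(
  commands=[
    {"grip":1,"slide":[-0.02,0.006,-0.03],"roll":-4},
    {"grip":1,"slide":[-0.06,0.019,-0.045],"roll":-13},
    {"grip":1,"slide":[-0.1,0.032,-0.045],"roll":-22},
    {"grip":1,"slide":[-0.14,0.045,-0.045],"roll":-31},
    {"grip":1,"slide":[-0.18,0.058,-0.045],"roll":-40},
  ],
)

```text
time_s: 23.32
tcp_pos: [0.5794, 0.1827, 0.1394]
eef_rot: [180.0, 0.0, -46.1]
contact_force: [0.4, -0.4, -5.4]
gripper_width: 0.056
```

```bash
python3 rel.py 0.511 0.356 0.14 -5
```

```text
slide [-0.1723, -0.0709, -0.0005] roll -41.1 t 23.32 tcp [0.5794 0.1827 0.1394] [180.    0.  -46.1] q [ 36.  18. -15.  -0. -57.   8.] w 0.056 f [ 0.4 -0.4 -5.4]
```

Request:
apply_moves(
  commands=[
    {"grip":1,"slide":[-0.04,-0.016,0],"roll":-9},
    {"grip":1,"slide":[-0.08,-0.033,0],"roll":-18},
    {"grip":1,"slide":[-0.12,-0.049,0],"roll":-27},
    {"grip":1,"slide":[-0.155,-0.064,0],"roll":-36},
    {"grip":1,"slide":[-0.174,-0.072,0],"roll":-41},
  ],
)

```text
time_s: 23.95
tcp_pos: [0.5113, 0.359, 0.1392]
eef_rot: [180.0, 0.0, -5.1]
contact_force: [-0.3, -0.2, -5.5]
gripper_width: 0.0559
```

Request:
apply_moves(
  commands=[
    {"grip":1,"slide":[0,0,0],"roll":0},
    {"grip":1,"slide":[0,0,0],"roll":0},
  ],
)

```text
time_s: 24.2
tcp_pos: [0.5122, 0.3568, 0.1392]
eef_rot: [180.0, 0.0, -5.4]
contact_force: [0.3, -0.5, -5.9]
gripper_width: 0.0558
```

```bash
python3 - <<'E'
from h import *
for n in ("side","scene"):
    p,d,c,W=cloud(n); cv2.imwrite(f"pics/{n}2.png",p[:,:,::-1])
    for m in cut_out("case",n)[:1]:
        w=W[m["mask"]]; w=w[~np.isnan(w[:,0])]; zt=np.percentile(w[:,2],90); top=w[abs(w[:,2]-zt)<.006]
        print(n,m["score"],round(zt,4),np.round(rect(top[:,:2]),3),len(top))
# cleats & rest ends from initial clouds
for n in ("scene","side"):
    W=np.load(n+".npz")["W"]; m=np.load(f"m_{n}_rest.npy"); w=W[m]; w=w[~np.isnan(w[:,0])]
    for lo,hi,nm in ((.029,.038,"cleat"),(.016,.024,"bar"),(.005,.011,"base")):
        t=w[(w[:,2]>lo)&(w[:,2]<hi)]; a=t[t[:,0]<.51]; b=t[t[:,0]>.51]
        if nm!="base": print(n,nm,np.round(rect(a[:,:2]),3),np.round(rect(b[:,:2]),3),"mid",np.round((np.median(a,0)+np.median(b,0))/2,4),np.degrees(np.arctan2(*(np.median(b,0)-np.median(a,0))[[1,0]])))
        else: print(n,nm,np.round(rect(t[:,:2]),4))
E
python3 rel.py 0.511 0.356 0.03 -5
```

```text
side 0.76 0.1634 [  0.515   0.357 258.668  57.593  -5.155] 7052
scene 0.6 0.1629 [  0.526   0.354 243.228  55.77   -6.123] 1250
scene cleat [ 0.366  0.369 71.745 17.162 87.124] [ 0.657  0.342 71.476 15.24  83.878] mid [0.5128 0.3576 0.0325] -5.939308349328516
scene bar [ 0.406  0.366 82.824 75.063 -5.607] [ 0.62   0.347 89.121 74.982 -4.951] mid [0.512  0.3556 0.0194] -6.119892085064374
scene base [  0.5162   0.3562 302.4305  76.6183  -5.4389]
side cleat [ 0.362  0.35  35.266 12.735 85.34 ] [ 0.656  0.344 74.019 13.087 83.791] mid [0.5087 0.3481 0.0335] -0.9100502508665884
side bar [ 0.404  0.352 72.439 43.273 -4.814] [ 0.618  0.347 83.736 73.887 -4.298] mid [0.5089 0.3503 0.0196] 0.49733635023761313
side base [  0.5155   0.3558 294.8531  74.8053  -4.699 ]
slide [-0.0016, 0.0006, 0.1094] roll -0.5 t 24.4 tcp [0.5127 0.3565 0.1394] [180.    0.   -5.5] q [ 53.  20. -13.  -0. -58.  32.] w 0.0557 f [-0.1  0.3 -5. ]
```

View pics/scene2.png

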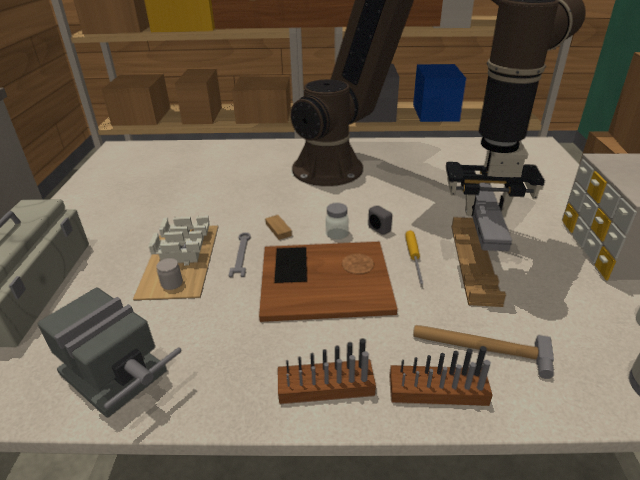

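Request:
apply_moves(
  commands=[
    {"grip":1,"slide":[-0.004,0.001,0.02],"roll":-0.4},
    {"grip":1,"slide":[-0.004,0.001,0.05],"roll":-0.4},
    {"grip":1,"slide":[-0.004,0.001,0.08],"roll":-0.4},
    {"grip":1,"slide":[-0.004,0.001,0.095],"roll":-0.4},
    {"grip":1,"slide":[-0.004,0.001,0.1],"roll":-0.4},
  ],
)

```text
time_s: 25.02
tcp_pos: [0.5085, 0.3562, 0.0388]
eef_rot: [179.9, 0.0, -5.0]
contact_force: [0.1, -0.3, -4.6]
gripper_width: 0.0559
```

Request:
apply_moves(
  commands=[
    {"grip":1,"slide":[0,0,0.003],"roll":0},
    {"grip":1,"slide":[0,0,0.006],"roll":0},
    {"grip":1,"slide":[0,0,0.009],"roll":0},
    {"grip":1,"slide":[0,0,0.01],"roll":0},
    {"grip":1,"slide":[0,0,0.01],"roll":0},
  ],
)

```text
time_s: 25.65
tcp_pos: [0.5084, 0.3567, 0.0295]
eef_rot: [-180.0, -0.0, -5.0]
contact_force: [0.1, -0.2, -5.0]
gripper_width: 0.0556
```

```bash
python3 rel.py 0.509 0.356 0.0265 -5
```

```text
slide [0.0007, 0.0006, 0.003] roll 0.0 t 25.65 tcp [0.5084 0.3567 0.0295] [-180.   -0.   -5.] q [ 53.  26. -19.   0. -44.  32.] w 0.0556 f [ 0.1 -0.2 -5. ]
```

Request:
apply_moves(
  commands=[
    {"grip":1,"slide":[0.001,0,0.002],"roll":0},
    {"grip":1,"slide":[0.001,0,0.003],"roll":0},
    {"grip":1,"slide":[0.001,0,0.003],"roll":0},
  ],
)

```text
time_s: 26.02
tcp_pos: [0.5094, 0.3566, 0.0264]
eef_rot: [180.0, -0.0, -5.0]
contact_force: [-0.5, -0.5, -5.7]
gripper_width: 0.0557
```

Request:
apply_moves(
  commands=[
    {"grip":0.1,"slide":[0,0,0],"roll":0},
    {"grip":0.1,"slide":[0,0,0],"roll":0},
    {"grip":0.1,"slide":[0,0,0],"roll":0},
    {"grip":0,"slide":[0,0,-0.01],"roll":0},
    {"grip":0,"slide":[0,0,-0.05],"roll":0},
  ],
)

```text
time_s: 26.65
tcp_pos: [0.5083, 0.3554, 0.0753]
eef_rot: [179.8, 0.2, -5.0]
contact_force: [0.6, 0.8, 0.3]
gripper_width: 0.0867
```

Request:
apply_moves(
  commands=[
    {"grip":0,"slide":[0,0.0,-0.05],"roll":5},
    {"grip":0,"slide":[0,0.05,-0.1],"roll":15},
    {"grip":0,"slide":[0,0.1,-0.12],"roll":25},
    {"grip":0,"slide":[0,0.15,-0.12],"roll":35},
    {"grip":0,"slide":[0,0.2,-0.12],"roll":45},
  ],
)

```text
time_s: 27.28
tcp_pos: [0.492, 0.1559, 0.198]
eef_rot: [-179.9, -0.0, -50.3]
contact_force: [0.7, -0.4, 0.3]
gripper_width: 0.0875
```

```bash
python3 - <<'E'
from h import *
for n in ("side","scene"):
    p,d,c,W=cloud(n); cv2.imwrite(f"pics/{n}3.png",p[:,:,::-1])
    for k in ("case","rest","deep_tote","shallow_tote","tin","tote_pad","cork_disc"):
      for m in cut_out(k,n)[:1]:
        w=W[m["mask"]]; w=w[~np.isnan(w[:,0])]; zt=np.percentile(w[:,2],90); top=w[abs(w[:,2]-zt)<.006]
        print(n,k,m["score"],round(zt,4),np.round(rect(top[:,:2]),3),len(top))
E
python3 rel.py 0.5 -0.363 0.2 -86.6
```

```text
side case 0.68 0.0509 [  0.512   0.356 259.221  57.256  -4.812] 7737
side rest 0.65 0.0344 [  0.51    0.357 306.605  73.588  -5.05 ] 769
side shallow_tote 0.98 0.0505 [  0.394  -0.367 115.483  47.732 -86.684] 162
side cork_disc 0.61 0.0224 [ 0.531  0.077 73.469 63.33  45.686] 935
scene case 0.96 0.0515 [  0.514   0.356 261.031  58.351  -4.741] 1554
scene rest 0.94 0.033 [  0.515   0.355 300.907  71.798  -5.078] 209
scene deep_tote 0.8 0.0665 [  0.519  -0.359 117.888 108.829 -85.524] 349
scene shallow_tote 0.67 0.0506 [  0.424  -0.366 118.807 105.563 -87.323] 286
scene tin 0.71 0.0622 [ 0.589 -0.356 47.526 45.623 70.336] 236
scene tote_pad 0.55 0.0227 [ 5.33000e-01 -8.50000e-02  1.43219e+02  7.43090e+01  2.26200e+00] 1080
scene cork_disc 0.73 0.0227 [5.3400e-01 7.3000e-02 7.7587e+01 7.4423e+01 2.7886e+01] 508
slide [0.4035, 0.3289, -0.0036] roll 36.7 t 28.07 tcp [0.4921 0.1575 0.1963] [180.   -0.  -49.9] q [ 40.   7. -22.   0. -61.   1.] w 0.0877 f [ 0.4 -0.4  0.1]
```

View pics/scene3.png

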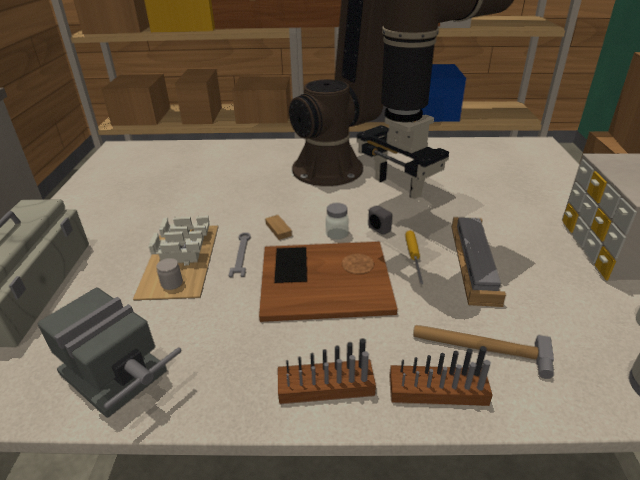

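Request:
apply_moves(
  commands=[
    {"grip":0,"slide":[0.035,0.029,0],"roll":8},
    {"grip":0,"slide":[0.075,0.062,0],"roll":17},
    {"grip":0,"slide":[0.115,0.095,0],"roll":26},
    {"grip":0,"slide":[0.155,0.128,0],"roll":36.7},
    {"grip":0,"slide":[0.195,0.16,0],"roll":36.7},
  ],
)

```text
time_s: 28.7
tcp_pos: [0.4949, -0.0965, 0.1966]
eef_rot: [-180.0, 0.0, -86.8]
contact_force: [1.5, 1.0, 0.0]
gripper_width: 0.0874
```

```bash
python3 rel.py 0.5 -0.28 0.2 -86.6
```

```text
slide [0.1835, 0.0051, -0.0034] roll -0.2 t 28.7 tcp [ 0.4949 -0.0965  0.1966] [-180.     0.   -86.8] q [ 11.   6. -23.   0. -61.  -8.] w 0.0874 f [1.5 1.  0. ]
```

Request:
apply_moves(
  commands=[
    {"grip":0.17,"slide":[0.05,0.001,0],"roll":0},
    {"grip":0.17,"slide":[0.11,0.003,0],"roll":0},
    {"grip":0.17,"slide":[0.17,0.005,-0.02],"roll":0},
    {"grip":0.17,"slide":[0.2,0.005,-0.02],"roll":0},
    {"grip":0.17,"slide":[0.2,0.005,-0.02],"roll":0},
  ],
)

```text
time_s: 29.32
tcp_pos: [0.5013, -0.2969, 0.216]
eef_rot: [180.0, 0.0, -86.8]
contact_force: [-0.6, 1.0, 0.4]
gripper_width: 0.073
```

```bash
cat > look.py <<'E'
from h import *
import sys
p,d,c,W=cloud("wrist"); cv2.imwrite(f"pics/{sys.argv[1]}.png",p[:,:,::-1]); np.savez(sys.argv[1]+".npz",p=p,d=d,W=W)
for k in sys.argv[2:]:
    for m in cut_out(k,"wrist")[:2]:
        w=W[m["mask"]]; w=w[~np.isnan(w[:,0])]; zt=np.percentile(w[:,2],95); top=w[abs(w[:,2]-zt)<.006]
        if len(top)>10: print(k,round(m["score"],2),round(zt,4),np.round(rect(top[:,:2]),4),len(top))
E
python3 look.py w3 deep_tote shallow_tote tin; python3 rel.py 0.4916 -0.373 0.037 -86.4
```

```text
deep_tote 0.71 0.0689 [  0.4926  -0.3582 116.1885  56.3513 -86.2918] 3073
shallow_tote 0.25 0.0689 [  0.4926  -0.3582 116.1885  56.3513 -86.2918] 3043
tin 0.62 0.0632 [  0.5871  -0.3539  46.3576  45.0018 -89.4709] 2232
slide [0.0782, 0.0146, 0.1793] roll -0.2 t 29.52 tcp [ 0.5016 -0.2941  0.2163] [180.    0.  -86.6] q [-11.  12. -12.  -0. -65.  15.] w 0.0726 f [-0.3 -0.1 -0.4]
```

View pics/w3.png

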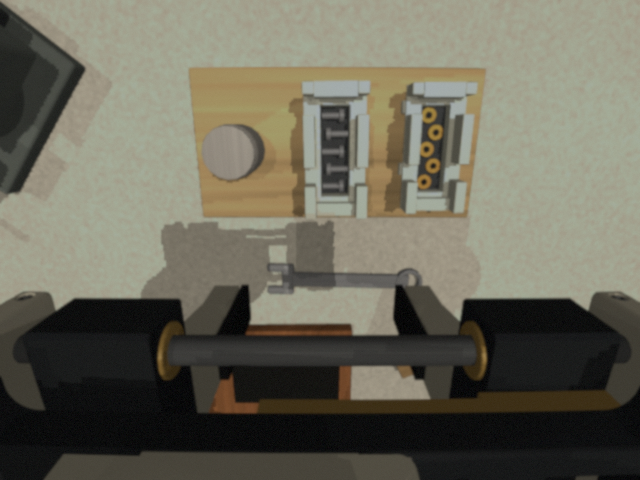

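Request:
apply_moves(
  commands=[
    {"grip":0.17,"slide":[0.04,0.007,0.03],"roll":-0.2},
    {"grip":0.17,"slide":[0.074,0.013,0.08],"roll":-0.2},
    {"grip":0.17,"slide":[0.074,0.013,0.13],"roll":-0.2},
    {"grip":0.17,"slide":[0.074,0.013,0.165],"roll":-0.2},
    {"grip":0.17,"slide":[0.074,0.013,0.175],"roll":-0.2},
  ],
)

```text
time_s: 30.15
tcp_pos: [0.4919, -0.368, 0.0393]
eef_rot: [179.8, 0.1, -86.4]
contact_force: [-1.1, 0.6, 0.6]
gripper_width: 0.0728
```

Request:
apply_moves(
  commands=[
    {"grip":0.17,"slide":[0,0,0.001],"roll":0},
    {"grip":0.17,"slide":[0,0,0.002],"roll":0},
  ],
)

```text
time_s: 30.4
tcp_pos: [0.4944, -0.3696, 0.0412]
eef_rot: [-179.9, -0.1, -86.4]
contact_force: [-0.6, -0.2, 0.1]
gripper_width: 0.0723
```

```bash
python3 rel.py 0.493 -0.369 0.038 -86.3
```

```text
slide [-0.0007, 0.0013, 0.0032] roll -0.1 t 30.4 tcp [ 0.4944 -0.3696  0.0412] [-1.799e+02 -1.000e-01 -8.640e+01] q [-19.  25. -19.   0. -45.  22.] w 0.0723 f [-0.6 -0.2  0.1]
```

Request:
apply_moves(
  commands=[
    {"grip":1,"slide":[0,0.001,0.003],"roll":0},
    {"grip":1,"slide":[0,0.001,0.003],"roll":0},
    {"grip":1,"slide":[0,0.001,0.003],"roll":0},
    {"grip":1,"slide":[0,0.001,0.003],"roll":0},
    {"grip":1,"slide":[0,0.001,-0.01],"roll":0},
  ],
  grip_force=30,
)

```text
time_s: 31.02
tcp_pos: [0.4909, -0.3691, 0.0487]
eef_rot: [179.9, 0.1, -86.5]
contact_force: [0.3, -0.3, -2.5]
gripper_width: 0.0557
```

Request:
apply_moves(
  commands=[
    {"grip":1,"slide":[0,0,-0.03],"roll":0},
    {"grip":1,"slide":[0,0,-0.07],"roll":0},
    {"grip":1,"slide":[-0.01,0,-0.11],"roll":0},
    {"grip":1,"slide":[-0.04,0,-0.12],"roll":-6},
    {"grip":1,"slide":[-0.08,0,-0.12],"roll":-16},
  ],
)

```text
time_s: 31.65
tcp_pos: [0.4873, -0.2895, 0.171]
eef_rot: [-179.9, -0.1, -70.3]
contact_force: [0.6, 0.5, -2.5]
gripper_width: 0.0563
```

```bash
python3 rel.py 0.545 -0.084 0.165 2.6
```

```text
slide [-0.174, -0.1237, 0.006] roll -72.9 t 31.65 tcp [ 0.4873 -0.2895  0.171 ] [-1.799e+02 -1.000e-01 -7.030e+01] q [-11.  13. -18.   0. -59.  31.] w 0.0563 f [ 0.6  0.5 -2.5]
```

Request:
apply_moves(
  commands=[
    {"grip":1,"slide":[-0.025,-0.018,0],"roll":-10},
    {"grip":1,"slide":[-0.05,-0.036,0],"roll":-20},
    {"grip":1,"slide":[-0.075,-0.053,0],"roll":-30},
    {"grip":1,"slide":[-0.1,-0.071,0],"roll":-40},
    {"grip":1,"slide":[-0.125,-0.089,0],"roll":-50},
  ],
)

```text
time_s: 32.28
tcp_pos: [0.529, -0.1412, 0.1699]
eef_rot: [-180.0, 0.0, -20.1]
contact_force: [-0.4, -0.7, -1.9]
gripper_width: 0.0558
```

```bash
python3 rel.py 0.545 -0.084 0.165 2.6
```

```text
slide [-0.0047, -0.0592, 0.0049] roll -22.7 t 32.27 tcp [ 0.529  -0.1412  0.1699] [-180.     0.   -20.1] q [  6.  11. -20.  -0. -59.  64.] w 0.0558 f [-0.4 -0.7 -1.9]
```

Request:
apply_moves(
  commands=[
    {"grip":1,"slide":[-0.002,-0.025,0],"roll":-9},
    {"grip":1,"slide":[-0.004,-0.048,0.01],"roll":-18},
    {"grip":1,"slide":[-0.005,-0.059,0.04],"roll":-22.7},
    {"grip":1,"slide":[-0.005,-0.06,0.08],"roll":-22.7},
    {"grip":1,"slide":[-0.005,-0.06,0.1],"roll":-22.7},
  ],
)

```text
time_s: 32.9
tcp_pos: [0.5441, -0.084, 0.0678]
eef_rot: [-180.0, 0.2, 2.2]
contact_force: [-0.0, -0.9, -1.8]
gripper_width: 0.0558
```

Request:
apply_moves(
  commands=[
    {"grip":1,"slide":[0,0,0.004],"roll":0},
    {"grip":1,"slide":[0,0,0.006],"roll":0},
    {"grip":1,"slide":[0,0,0.008],"roll":0},
  ],
)

```text
time_s: 33.28
tcp_pos: [0.5462, -0.0841, 0.0625]
eef_rot: [-180.0, -0.1, 2.2]
contact_force: [0.0, 0.4, -0.6]
gripper_width: 0.0557
```

```bash
python3 rel.py 0.545 -0.084 0.053 2.6
```

```text
slide [-0.0012, -0.0002, 0.0095] roll -0.4 t 33.27 tcp [ 0.5462 -0.0841  0.0625] [-1.8e+02 -1.0e-01  2.2e+00] q [ 12.  18. -27.   0. -45.  81.] w 0.0557 f [ 0.   0.4 -0.6]
```

Request:
apply_moves(
  commands=[
    {"grip":1,"slide":[-0.001,0,0.003],"roll":-0.4},
    {"grip":1,"slide":[-0.001,0,0.005],"roll":-0.4},
    {"grip":1,"slide":[-0.001,0,0.007],"roll":-0.4},
    {"grip":1,"slide":[-0.001,0,0.008],"roll":-0.4},
    {"grip":1,"slide":[-0.001,0,0.009],"roll":-0.4},
  ],
)

```text
time_s: 33.9
tcp_pos: [0.5445, -0.0842, 0.0524]
eef_rot: [180.0, 0.0, 2.6]
contact_force: [0.5, 0.4, -1.6]
gripper_width: 0.0555
```

```bash
python3 rel.py 0.545 -0.084 0.053 2.6
```

```text
slide [0.0006, -0.0002, -0.0006] roll 0.0 t 33.9 tcp [ 0.5445 -0.0842  0.0524] [180.    0.    2.6] q [ 12.  19. -27.   0. -43.  81.] w 0.0555 f [ 0.5  0.4 -1.6]
```

Request:
apply_moves(
  commands=[
    {"grip":1,"slide":[0,0,0.001],"roll":0},
    {"grip":0.17,"slide":[0,0,0.001],"roll":0},
    {"grip":0.17,"slide":[0,0,0.001],"roll":0},
    {"grip":0.17,"slide":[0,0,0.0],"roll":0},
    {"grip":0.17,"slide":[0,0,-0.02],"roll":0},
  ],
)

```text
time_s: 34.52
tcp_pos: [0.5434, -0.0844, 0.0714]
eef_rot: [180.0, 0.2, 2.6]
contact_force: [-0.4, 0.0, 0.7]
gripper_width: 0.0724
```

Request:
apply_moves(
  commands=[
    {"grip":0.17,"slide":[0,0,-0.04],"roll":0},
    {"grip":0.17,"slide":[0,0,-0.1],"roll":0},
    {"grip":0.17,"slide":[-0.04,0.01,-0.14],"roll":0},
    {"grip":0.17,"slide":[-0.07,0.01,-0.16],"roll":0},
    {"grip":0.17,"slide":[-0.07,0.01,-0.16],"roll":0},
  ],
)

```text
time_s: 35.15
tcp_pos: [0.4744, -0.0976, 0.2348]
eef_rot: [-180.0, -0.3, 2.6]
contact_force: [0.6, -0.3, 0.2]
gripper_width: 0.0726
```

```bash
python3 look.py w4 deep_tote tote_pad; python3 rel.py 0.4 -0.28 0.2 -86.6
```

```text
deep_tote 0.85 0.0827 [ 5.356000e-01 -8.410000e-02  1.158476e+02  5.608540e+01  2.582000e+00] 2987
tote_pad 0.93 0.0593 [ 5.47100e-01 -5.59000e-02  7.02069e+01  1.23980e+00  2.46180e+00] 22
slide [-0.0834, 0.179, 0.0321] roll 89.2 t 35.3 tcp [ 0.4751 -0.0973  0.232 ] [-180.     0.     2.6] q [ 12.   2. -22.  -0. -66.  81.] w 0.0727 f [ 0.7  0.2 -0. ]
```

View pics/w4.png

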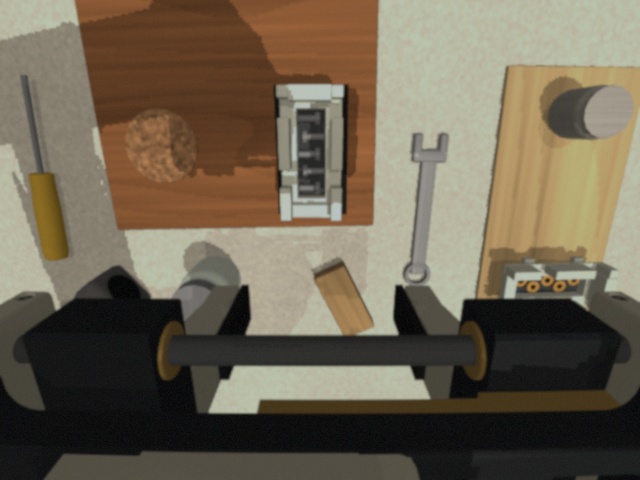

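Request:
apply_moves(
  commands=[
    {"grip":0.17,"slide":[-0.005,0.035,0],"roll":10},
    {"grip":0.17,"slide":[-0.015,0.07,0],"roll":20},
    {"grip":0.17,"slide":[-0.025,0.105,0],"roll":30},
    {"grip":0.17,"slide":[-0.035,0.14,0],"roll":40},
    {"grip":0.17,"slide":[-0.05,0.175,0],"roll":50},
  ],
)

```text
time_s: 35.92
tcp_pos: [0.4331, -0.2757, 0.2308]
eef_rot: [179.9, 0.1, -47.7]
contact_force: [0.3, 0.8, -0.4]
gripper_width: 0.0728
```

```bash
python3 rel.py 0.405 -0.295 0.2 -86.6
```

```text
slide [-0.0046, 0.0338, 0.0309] roll 38.9 t 35.92 tcp [ 0.4331 -0.2757  0.2308] [ 1.799e+02  1.000e-01 -4.770e+01] q [-11.   5. -19.   0. -66.  53.] w 0.0728 f [ 0.3  0.8 -0.4]
```

Request:
apply_moves(
  commands=[
    {"grip":0.17,"slide":[0,0.01,0.01],"roll":10},
    {"grip":0.17,"slide":[-0.005,0.02,0.02],"roll":20},
    {"grip":0.17,"slide":[-0.005,0.034,0.02],"roll":30},
    {"grip":0.17,"slide":[-0.005,0.034,0.02],"roll":38.9},
    {"grip":0.17,"slide":[-0.005,0.034,0.02],"roll":38.9},
  ],
)

```text
time_s: 36.55
tcp_pos: [0.4047, -0.294, 0.2112]
eef_rot: [179.9, 0.0, -86.2]
contact_force: [0.9, -0.1, 0.1]
gripper_width: 0.0728
```

```bash
python3 look.py w5 shallow_tote tin; python3 rel.py 0.397 -0.377 0.025 -86.6
```

```text
shallow_tote 0.67 0.0533 [  0.3986  -0.3664 116.0973  56.2364 -86.0525] 2946
tin 0.86 0.0636 [ 0.5872 -0.3545 45.9995 45.368  23.2073] 2319
tin 0.26 0.0533 [  0.3986  -0.3664 116.0828  56.2597 -86.0332] 2960
slide [0.0826, 0.0133, 0.1867] roll 0.5 t 36.7 tcp [ 0.4049 -0.2938  0.2118] [179.9   0.  -86.1] q [-13.   5. -22.  -0. -63.  17.] w 0.0728 f [-0.  -0.4 -0.2]
```

View pics/w5.png

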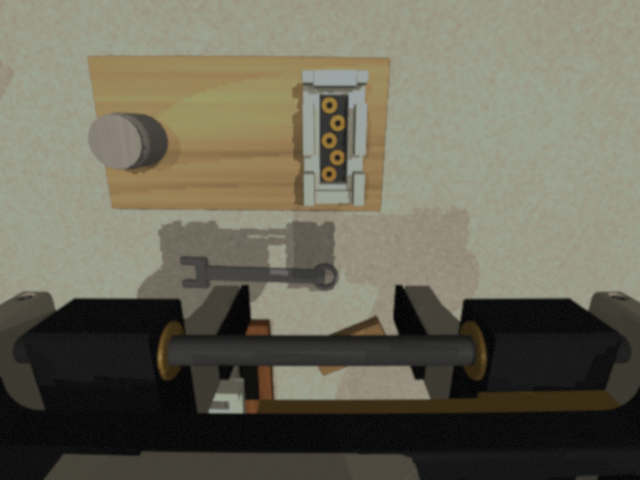

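Request:
apply_moves(
  commands=[
    {"grip":0.17,"slide":[0.04,0.005,0.03],"roll":0},
    {"grip":0.17,"slide":[0.082,0.012,0.08],"roll":0},
    {"grip":0.17,"slide":[0.082,0.012,0.13],"roll":0},
    {"grip":0.17,"slide":[0.082,0.012,0.165],"roll":0},
    {"grip":0.17,"slide":[0.082,0.012,0.178],"roll":0},
  ],
)

```text
time_s: 37.33
tcp_pos: [0.3968, -0.3759, 0.0321]
eef_rot: [179.8, 0.1, -86.2]
contact_force: [0.9, 0.1, 0.4]
gripper_width: 0.0726
```

Request:
apply_moves(
  commands=[
    {"grip":0.17,"slide":[0,0,0.002],"roll":0},
    {"grip":0.17,"slide":[0,0,0.004],"roll":0},
  ],
)

```text
time_s: 37.58
tcp_pos: [0.3992, -0.3769, 0.0318]
eef_rot: [-179.9, -0.1, -86.2]
contact_force: [0.8, 0.5, -0.5]
gripper_width: 0.0729
```

```bash
python3 rel.py 0.3985 -0.3765 0.026 -86.1
```

```text
slide [-0.0005, 0.0007, 0.0058] roll -0.1 t 37.58 tcp [ 0.3992 -0.3769  0.0318] [-1.799e+02 -1.000e-01 -8.620e+01] q [-23.  21. -29.   0. -40.  27.] w 0.0729 f [ 0.8  0.5 -0.5]
```

Request:
apply_moves(
  commands=[
    {"grip":0.17,"slide":[0,0.001,0.005],"roll":0},
    {"grip":0.17,"slide":[0,0.001,0.005],"roll":0},
    {"grip":1,"slide":[0,0.001,0.005],"roll":0},
    {"grip":1,"slide":[0,0.001,0.005],"roll":0},
    {"grip":1,"slide":[0,0.001,0.005],"roll":0},
  ],
  grip_force=25,
)

```text
time_s: 38.2
tcp_pos: [0.3973, -0.3767, 0.0257]
eef_rot: [-180.0, -0.0, -86.3]
contact_force: [0.5, 0.5, 1.6]
gripper_width: 0.056
```

```bash
python3 rel.py 0.3985 -0.3765 0.026 -86.1
```

```text
slide [-0.0001, -0.0012, -0.0003] roll -0.2 t 38.2 tcp [ 0.3973 -0.3767  0.0257] [-180.    -0.   -86.3] q [-23.  21. -29.   0. -40.  27.] w 0.056 f [0.5 0.5 1.6]
```

Request:
apply_moves(
  commands=[
    {"grip":1,"slide":[0,0,-0.02],"roll":0},
    {"grip":1,"slide":[0,0,-0.06],"roll":0},
    {"grip":1,"slide":[0,0,-0.11],"roll":0},
    {"grip":1,"slide":[-0.02,-0.01,-0.15],"roll":5},
    {"grip":1,"slide":[-0.06,-0.025,-0.17],"roll":15},
  ],
)

```text
time_s: 38.83
tcp_pos: [0.4188, -0.3154, 0.1976]
eef_rot: [-179.8, -0.0, -101.6]
contact_force: [0.3, 0.6, -2.2]
gripper_width: 0.0555
```

```bash
python3 rel.py 0.527 -0.0846 0.18 -177.4
```

```text
slide [-0.2479, -0.0594, 0.0177] roll 75.8 t 38.83 tcp [ 0.4188 -0.3154  0.1976] [-179.8   -0.  -101.6] q [-16.   7. -21.   0. -62.   4.] w 0.0555 f [ 0.3  0.6 -2.2]
```

Request:
apply_moves(
  commands=[
    {"grip":1,"slide":[-0.035,-0.008,0],"roll":10},
    {"grip":1,"slide":[-0.07,-0.017,0],"roll":20},
    {"grip":1,"slide":[-0.105,-0.025,0],"roll":30},
    {"grip":1,"slide":[-0.14,-0.034,0],"roll":40},
    {"grip":1,"slide":[-0.175,-0.042,0],"roll":50},
  ],
)

```text
time_s: 39.45
tcp_pos: [0.4935, -0.1504, 0.1952]
eef_rot: [180.0, -0.0, -151.6]
contact_force: [0.0, -0.5, -1.4]
gripper_width: 0.0558
```

```bash
python3 rel.py 0.527 -0.0846 0.18 -177.4
```

```text
slide [-0.0608, 0.042, 0.0152] roll 25.8 t 39.45 tcp [ 0.4935 -0.1504  0.1952] [ 180.    -0.  -151.6] q [  5.   7. -22.  -0. -61. -66.] w 0.0558 f [ 0.  -0.5 -1.4]
```

Request:
apply_moves(
  commands=[
    {"grip":1,"slide":[-0.024,0.016,0],"roll":9},
    {"grip":1,"slide":[-0.046,0.032,0],"roll":18},
    {"grip":1,"slide":[-0.061,0.042,0],"roll":25.8},
    {"grip":1,"slide":[-0.061,0.042,0.02],"roll":25.8},
    {"grip":1,"slide":[-0.061,0.042,0.05],"roll":25.8},
  ],
)

```text
time_s: 40.08
tcp_pos: [0.5272, -0.085, 0.1453]
eef_rot: [180.0, 0.1, -177.0]
contact_force: [0.2, -0.4, -2.0]
gripper_width: 0.0562
```

Request:
apply_moves(
  commands=[
    {"grip":1,"slide":[0,0,0.01],"roll":0},
    {"grip":1,"slide":[0,0,0.02],"roll":0},
    {"grip":1,"slide":[0,0,0.02],"roll":0},
  ],
)

```text
time_s: 40.45
tcp_pos: [0.5266, -0.0856, 0.1253]
eef_rot: [-180.0, -0.0, -177.1]
contact_force: [0.3, -0.5, -0.5]
gripper_width: 0.0557
```

```bash
python3 rel.py 0.527 -0.0846 0.1035 -177.4
python3 - <<'E'
from h import *
for n in ("side","scene"):
    p,d,c,W=cloud(n); q=w2pix([.53,-.085,.1],c)[0].astype(int)
    a=p[max(0,q[1]-60):q[1]+60,q[0]-80:q[0]+80,::-1]; cv2.imwrite(f"pics/{n}4.png",cv2.resize(a,None,fx=4,fy=4,interpolation=cv2.INTER_CUBIC))
    w=W.reshape(-1,3); w=w[(abs(w[:,0]-.535)<.09)&(abs(w[:,1]+.085)<.05)]
    for lo,hi in ((.076,.087),):
        t=w[(w[:,2]>lo)&(w[:,2]<hi)]; print(n,lo,np.round(np.percentile(t,[1,99],axis=0),4).tolist(),len(t))
    np.savez(n+"4.npz",p=p,W=W)
E
```

```text
slide [-0.0004, 0.001, 0.0218] roll 0.3 t 40.45 tcp [ 0.5266 -0.0856  0.1253] [-180.    -0.  -177.1] q [ 12.  13. -25.   0. -52. -99.] w 0.0557 f [ 0.3 -0.5 -0.5]
side 0.076 [[0.4779, -0.1066, 0.0762], [0.5935, -0.0548, 0.0849]] 369
scene 0.076 [[0.4955, -0.111, 0.0762], [0.5971, -0.0544, 0.0854]] 255
```

View pics/side4.png

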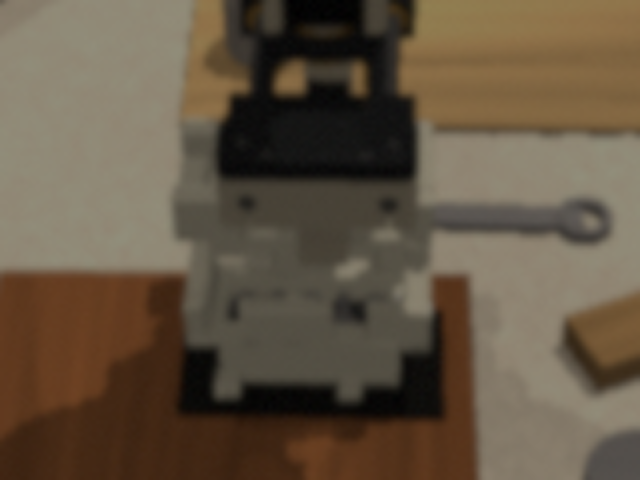

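View pics/scene4.png

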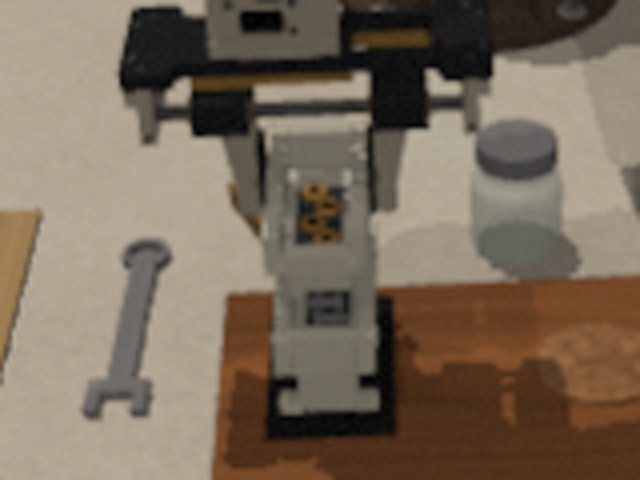

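Run:
```python
import numpy as np
for n in ("side","scene"):
    W=np.load(n+"4.npz")["W"].reshape(-1,3); w=W[(abs(W[:,0]-.535)<.1)&(abs(W[:,1]+.085)<.045)]
    for lo,hi in ((.065,.08),(.08,.087),(.125,.146),(.145,.155)):
        t=w[(w[:,2]>lo)&(w[:,2]<hi)&(abs(w[:,1]+.085)<.03)]
        s=np.sort(t[:,0]); y=np.sort(t[:,1]); print(n,lo,hi,len(t),"x",np.round([s[3],s[len(s)//50],s[-len(s)//50],s[-4]],4),"y",np.round([y[3],y[-4]],4))
```

```text
side 0.065 0.08 394 x [0.4774 0.4784 0.5887 0.5908] y [-0.1084 -0.0552]
side 0.08 0.087 281 x [0.478  0.4796 0.5931 0.5935] y [-0.1052 -0.056 ]
side 0.125 0.146 339 x [0.4794 0.4796 0.5946 0.5951] y [-0.104 -0.055]
side 0.145 0.155 216 x [0.4786 0.4787 0.5955 0.5955] y [-0.1134 -0.0555]
scene 0.065 0.08 175 x [0.527  0.527  0.5974 0.5974] y [-0.1089 -0.0565]
scene 0.08 0.087 188 x [0.4956 0.4956 0.596  0.596 ] y [-0.1107 -0.056 ]
scene 0.125 0.146 454 x [0.4872 0.4886 0.5975 0.5982] y [-0.1142 -0.0558]
scene 0.145 0.155 324 x [0.4815 0.482  0.5973 0.5979] y [-0.1135 -0.0558]
```

Request:
apply_moves(
  commands=[
    {"grip":1,"slide":[0.001,0,0.006],"roll":0.3},
    {"grip":1,"slide":[0.001,0,0.012],"roll":0.3},
    {"grip":1,"slide":[0.001,0,0.017],"roll":0.3},
    {"grip":1,"slide":[0.001,0,0.019],"roll":0.3},
    {"grip":1,"slide":[0.001,0,0.02],"roll":0.3},
  ],
)

```text
time_s: 41.18
tcp_pos: [0.5257, -0.0856, 0.1053]
eef_rot: [-180.0, -0.0, -177.4]
contact_force: [-0.2, -0.7, -0.9]
gripper_width: 0.0558
```

```bash
python3 rel.py 0.527 -0.0846 0.1027 -177.4
```

```text
slide [-0.0013, 0.0009, 0.0026] roll 0.0 t 41.17 tcp [ 0.5257 -0.0856  0.1053] [-180.    -0.  -177.4] q [ 12.  14. -27.   0. -50. -99.] w 0.0558 f [-0.2 -0.7 -0.9]
```

Request:
apply_moves(
  commands=[
    {"grip":1,"slide":[0,0,0.001],"roll":0},
    {"grip":1,"slide":[0,0,0.002],"roll":0},
    {"grip":1,"slide":[0,0,0.002],"roll":0},
    {"grip":1,"slide":[0,0,0.003],"roll":0},
    {"grip":1,"slide":[0,0,0.003],"roll":0},
  ],
)

```text
time_s: 41.8
tcp_pos: [0.5259, -0.0856, 0.1027]
eef_rot: [-180.0, 0.0, -177.4]
contact_force: [-0.4, 1.1, 1.9]
gripper_width: 0.0557
```

Request:
apply_moves(
  commands=[
    {"grip":0.17,"slide":[0,0,0],"roll":0},
    {"grip":0.17,"slide":[0,0,0],"roll":0},
    {"grip":0.17,"slide":[0,0,0],"roll":0},
    {"grip":0.17,"slide":[0,0,-0.005],"roll":0},
    {"grip":0.17,"slide":[0,0,-0.03],"roll":0},
  ],
)

```text
time_s: 42.42
tcp_pos: [0.5247, -0.0856, 0.1317]
eef_rot: [-180.0, -0.2, -177.4]
contact_force: [0.1, 0.3, -0.2]
gripper_width: 0.0728
```

Request:
apply_moves(
  commands=[
    {"grip":0.17,"slide":[0,0,-0.03],"roll":0},
    {"grip":0.17,"slide":[0,0,-0.07],"roll":-10},
    {"grip":0.1,"slide":[0.0,-0.04,-0.09],"roll":-20},
    {"grip":0.1,"slide":[0.0,-0.09,-0.09],"roll":-30},
    {"grip":0.1,"slide":[0.0,-0.14,-0.09],"roll":-40},
  ],
)

```text
time_s: 43.05
tcp_pos: [0.5324, -0.2266, 0.2235]
eef_rot: [-179.9, 0.1, -137.0]
contact_force: [1.6, 0.9, 0.1]
gripper_width: 0.0787
```

```bash
python3 rel.py 0.587 -0.28 0.18 -86.6
python3 - <<'E'
from h import *
for n in ("side","scene"):
    p,d,c,W=cloud(n); q=w2pix([.53,-.085,.1],c)[0].astype(int)
    a=p[max(0,q[1]-60):q[1]+60,q[0]-80:q[0]+80,::-1]; cv2.imwrite(f"pics/{n}5.png",cv2.resize(a,None,fx=4,fy=4,interpolation=cv2.INTER_CUBIC))
    w=W.reshape(-1,3); w=w[(abs(w[:,0]-.535)<.09)&(abs(w[:,1]+.085)<.05)&(w[:,2]<.15)]
    for lo,hi in ((.07,.087),(.105,.123),(.123,.135)):
        t=w[(w[:,2]>lo)&(w[:,2]<hi)]; s=np.sort(t[:,0]); y=np.sort(t[:,1]); print(n,lo,len(t),np.round([s[3],s[-4],y[3],y[-4],t[:,2].max()],4),np.round(rect(t[:,:2]),3))
E
```

```text
slide [-0.0034, -0.0762, 0.0436] roll -50.4 t 43.05 tcp [ 0.5324 -0.2266  0.2235] [-1.799e+02  1.000e-01 -1.370e+02] q [ -4.  12. -12.   0. -66. -43.] w 0.0787 f [1.6 0.9 0.1]
side 0.07 439 [ 0.4775  0.5923 -0.0816 -0.054   0.087 ] [ 5.3600e-01 -7.7000e-02  1.1526e+02  4.3593e+01  3.0870e+00]
side 0.105 915 [ 0.4788  0.5941 -0.1149 -0.0545  0.123 ] [ 5.37000e-01 -8.50000e-02  1.15993e+02  5.85650e+01  2.80000e+00]
side 0.123 617 [ 0.4778  0.5938 -0.1152 -0.0548  0.1313] [ 5.36000e-01 -8.60000e-02  1.15729e+02  5.90880e+01  2.71100e+00]
scene 0.07 281 [ 0.507   0.5972 -0.1091 -0.0545  0.087 ] [ 5.4900e-01 -8.4000e-02  9.7870e+01  5.5105e+01  2.8550e+00]
scene 0.105 404 [ 0.4852  0.597  -0.11   -0.055   0.1229] [ 5.39000e-01 -8.40000e-02  1.18791e+02  5.49190e+01  2.31500e+00]
scene 0.123 324 [ 0.4775  0.5958 -0.1131 -0.0548  0.1315] [ 5.36000e-01 -8.50000e-02  1.22675e+02  5.53490e+01  2.66200e+00]
```

View pics/side5.png

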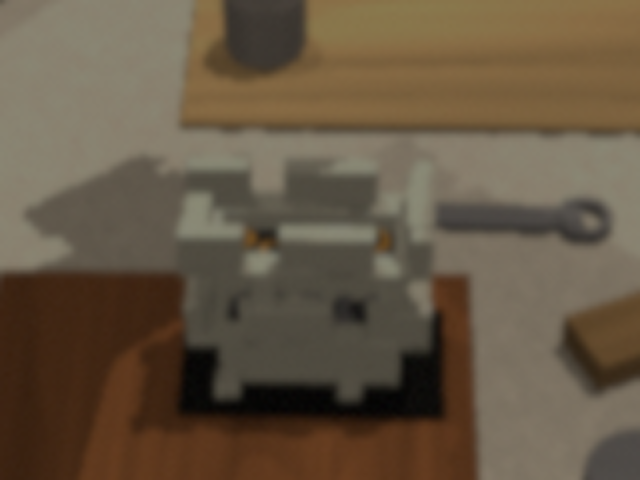

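Request:
apply_moves(
  commands=[
    {"grip":0.05,"slide":[0,-0.02,0],"roll":-10},
    {"grip":0.05,"slide":[0.02,-0.06,0],"roll":-20},
    {"grip":0.05,"slide":[0.03,-0.1,0],"roll":-30},
    {"grip":0.05,"slide":[0.04,-0.12,0],"roll":-40},
    {"grip":0.05,"slide":[0.05,-0.131,0],"roll":-50},
  ],
)

```text
time_s: 43.78
tcp_pos: [0.5844, -0.3564, 0.222]
eef_rot: [180.0, 0.0, -87.1]
contact_force: [-1.1, 0.7, -0.3]
gripper_width: 0.0834
```

```bash
python3 rel.py 0.5875 -0.3545 0.026 -86.6
```

```text
slide [-0.0017, -0.0034, 0.196] roll -0.5 t 43.77 tcp [ 0.5844 -0.3564  0.222 ] [180.    0.  -87.1] q [-15.  22.   2.  -0. -70.  18.] w 0.0834 f [-1.1  0.7 -0.3]
```

Request:
apply_moves(
  commands=[
    {"grip":0.05,"slide":[-0.001,-0.003,0.04],"roll":0},
    {"grip":0.05,"slide":[-0.001,-0.003,0.09],"roll":0},
    {"grip":0.05,"slide":[-0.001,-0.003,0.14],"roll":0},
    {"grip":0.05,"slide":[-0.001,-0.003,0.175],"roll":0},
    {"grip":0.05,"slide":[-0.001,-0.003,0.19],"roll":0},
  ],
)

```text
time_s: 44.4
tcp_pos: [0.586, -0.3538, 0.0303]
eef_rot: [179.8, 0.1, -87.4]
contact_force: [0.3, 0.5, 0.4]
gripper_width: 0.0832
```

Request:
apply_moves(
  commands=[
    {"grip":0.05,"slide":[0,0,0.002],"roll":0},
    {"grip":0.05,"slide":[0,0,0.004],"roll":0},
  ],
)

```text
time_s: 44.65
tcp_pos: [0.5883, -0.3548, 0.0301]
eef_rot: [-179.9, -0.1, -87.3]
contact_force: [0.8, -0.0, 0.3]
gripper_width: 0.0834
```

```bash
python3 rel.py 0.5875 -0.3545 0.026 -86.6
```

```text
slide [-0.0004, 0.0008, 0.0041] roll -0.7 t 44.65 tcp [ 0.5883 -0.3548  0.0301] [-1.799e+02 -1.000e-01 -8.730e+01] q [-15.  31. -10.   0. -49.  18.] w 0.0834 f [ 0.8 -0.   0.3]
```

Request:
apply_moves(
  commands=[
    {"grip":0.05,"slide":[0,0.001,0.001],"roll":0},
    {"grip":1,"slide":[0,0.001,0.001],"roll":0},
    {"grip":1,"slide":[0,0.001,0.001],"roll":0},
    {"grip":1,"slide":[0,0.001,0.001],"roll":0},
    {"grip":1,"slide":[0,0.001,0.001],"roll":0},
  ],
  grip_force=25,
)

```text
time_s: 45.28
tcp_pos: [0.5862, -0.3546, 0.0275]
eef_rot: [-180.0, -0.0, -87.4]
contact_force: [-0.8, 0.4, 1.0]
gripper_width: 0.049
```

Request:
apply_moves(
  commands=[
    {"grip":1,"slide":[0,0,0],"roll":0},
    {"grip":1,"slide":[0,0,-0.01],"roll":0},
    {"grip":1,"slide":[0,0,-0.05],"roll":0},
    {"grip":1,"slide":[0,0,-0.11],"roll":0},
    {"grip":1,"slide":[0,0,-0.17],"roll":0},
  ],
)

```text
time_s: 45.9
tcp_pos: [0.5854, -0.3543, 0.1992]
eef_rot: [179.9, 0.0, -87.4]
contact_force: [1.4, 0.0, -2.4]
gripper_width: 0.0495
```

```bash
python3 rel.py 0.5345 0.073 0.22 -86.6
```

```text
slide [-0.4292, 0.0313, -0.0206] roll -0.8 t 45.9 tcp [ 0.5854 -0.3543  0.1992] [179.9   0.  -87.4] q [-15.  22.  -0.  -0. -68.  18.] w 0.0495 f [ 1.4  0.  -2.4]
```

Request:
apply_moves(
  commands=[
    {"grip":1,"slide":[-0.03,0.002,-0.02],"roll":0},
    {"grip":1,"slide":[-0.08,0.006,-0.02],"roll":0},
    {"grip":1,"slide":[-0.13,0.009,-0.02],"roll":0},
    {"grip":1,"slide":[-0.18,0.013,-0.02],"roll":0},
    {"grip":1,"slide":[-0.23,0.017,-0.02],"roll":0},
  ],
)

```text
time_s: 46.52
tcp_pos: [0.5577, -0.124, 0.2178]
eef_rot: [180.0, 0.0, -87.4]
contact_force: [0.6, 0.7, -2.8]
gripper_width: 0.0491
```

Request:
apply_moves(
  commands=[
    {"grip":1,"slide":[-0.05,0.004,0],"roll":0},
    {"grip":1,"slide":[-0.1,0.007,0],"roll":0},
    {"grip":1,"slide":[-0.15,0.011,0],"roll":0},
    {"grip":1,"slide":[-0.185,0.013,0],"roll":0},
    {"grip":1,"slide":[-0.199,0.014,0.03],"roll":0},
  ],
)

```text
time_s: 47.15
tcp_pos: [0.5365, 0.0751, 0.1897]
eef_rot: [-179.7, 0.1, -87.2]
contact_force: [0.9, 0.2, -3.4]
gripper_width: 0.0493
```

```bash
python3 rel.py 0.5345 0.073 0.043 -86.6
```

```text
slide [0.0023, 0.0028, 0.1467] roll -0.6 t 47.15 tcp [0.5365 0.0751 0.1897] [-1.797e+02  1.000e-01 -8.720e+01] q [ 29.   9. -20.   0. -61. -26.] w 0.0493 f [ 0.9  0.2 -3.4]
```

Request:
apply_moves(
  commands=[
    {"grip":1,"slide":[0.001,0.002,0.03],"roll":0},
    {"grip":1,"slide":[0.001,0.002,0.07],"roll":0},
    {"grip":1,"slide":[0.001,0.002,0.11],"roll":0},
    {"grip":1,"slide":[0.001,0.002,0.13],"roll":0},
    {"grip":1,"slide":[0.001,0.002,0.138],"roll":0},
  ],
)

```text
time_s: 47.78
tcp_pos: [0.5327, 0.0711, 0.0485]
eef_rot: [179.9, -0.0, -87.4]
contact_force: [0.2, -0.1, -1.9]
gripper_width: 0.0493
```

Request:
apply_moves(
  commands=[
    {"grip":1,"slide":[0,0,0.0],"roll":0},
    {"grip":1,"slide":[0,0,0.0],"roll":0},
  ],
)

```text
time_s: 48.02
tcp_pos: [0.5342, 0.0718, 0.0506]
eef_rot: [-179.9, 0.0, -87.4]
contact_force: [-0.3, -0.5, -3.7]
gripper_width: 0.0489
```

```bash
python3 rel.py 0.5345 0.073 0.043 -86.6
```

```text
slide [-0.0011, -0.0004, 0.0076] roll -0.8 t 48.02 tcp [0.5342 0.0718 0.0506] [-179.9    0.   -87.4] q [ 29.  18. -29.   0. -42. -26.] w 0.0489 f [-0.3 -0.5 -3.7]
```

Request:
apply_moves(
  commands=[
    {"grip":1,"slide":[-0.001,0,0.002],"roll":0},
    {"grip":1,"slide":[-0.001,0,0.004],"roll":0},
    {"grip":1,"slide":[-0.001,0,0.006],"roll":0},
    {"grip":1,"slide":[-0.001,0,0.008],"roll":0},
    {"grip":1,"slide":[-0.001,0,0.008],"roll":0},
  ],
)

```text
time_s: 48.65
tcp_pos: [0.5334, 0.0725, 0.0424]
eef_rot: [-180.0, -0.0, -87.3]
contact_force: [-4.3, 0.3, 9.1]
gripper_width: 0.0496
```

Touching down; release and retreat upward.

Request:
apply_moves(
  commands=[
    {"grip":0.05,"slide":[0,0,-0.001],"roll":0},
    {"grip":0.05,"slide":[0,0,-0.001],"roll":0},
    {"grip":0.05,"slide":[0,0,-0.001],"roll":0},
    {"grip":0.05,"slide":[0,0,-0.01],"roll":0},
    {"grip":0.05,"slide":[0,0,-0.05],"roll":0},
  ],
)

```text
time_s: 49.28
tcp_pos: [0.5319, 0.0718, 0.0904]
eef_rot: [179.7, -0.1, -87.4]
contact_force: [0.6, 0.6, 1.0]
gripper_width: 0.0831
```

Request:
apply_moves(
  commands=[
    {"grip":0,"slide":[0,0,-0.05],"roll":0},
    {"grip":0,"slide":[0,0,-0.1],"roll":0},
    {"grip":0,"slide":[-0.06,0,-0.15],"roll":0},
    {"grip":0,"slide":[-0.12,0,-0.15],"roll":0},
    {"grip":0,"slide":[-0.18,0,-0.15],"roll":0},
  ],
)

```text
time_s: 49.9
tcp_pos: [0.5257, 0.2465, 0.2437]
eef_rot: [-179.8, 0.1, -87.4]
contact_force: [1.3, -0.1, 0.5]
gripper_width: 0.0874
```

Request:
apply_moves(
  commands=[
    {"grip":0,"slide":[0,0,-0.02],"roll":0},
    {"grip":0,"slide":[0,0,-0.02],"roll":0},
    {"grip":0,"slide":[0,0,-0.02],"roll":0},
  ],
)

```text
time_s: 50.28
tcp_pos: [0.5252, 0.2442, 0.2611]
eef_rot: [180.0, 0.0, -87.4]
contact_force: [0.4, -0.3, -0.3]
gripper_width: 0.0873
```

```bash
python3 - <<'E'
from h import *
def box(w,x0,y0,rx,ry,lo,hi):
    t=w[(abs(w[:,0]-x0)<rx)&(abs(w[:,1]-y0)<ry)&(w[:,2]>lo)&(w[:,2]<hi)]
    return (np.round(rect(t[:,:2]),3).tolist(),len(t),round(float(np.median(t[:,2])),4)) if len(t)>5 else None
for n in ("side","scene"):
    p,d,c,W=cloud(n); cv2.imwrite(f"pics/{n}6.png",p[:,:,::-1]); w=W.reshape(-1,3)
    print(n,"tin",box(w,.534,.073,.05,.05,.07,.09)); print(" deep",box(w,.535,-.085,.09,.05,.07,.087)); print(" shallow",box(w,.535,-.085,.09,.05,.124,.14))
    print(" case",box(w,.512,.356,.16,.06,.045,.06)); print(" jar",box(w,.385,.027,.06,.06,.07,.09))
    for k in ("cork_disc","tote_pad"):
        for m in cut_out(k,n)[:1]:
            t=W[m["mask"]]; t=t[~np.isnan(t[:,0])]; print(" ",k,round(m["score"],2),np.round(rect(t[abs(t[:,2]-.021)<.004][:,:2]),3))
E
python3 rel.py 0.53 0.25 0.2 -86.6
```

```text
side tin ([0.534, 0.071, 46.181, 40.857, -83.463], 275, 0.0766)
 deep ([0.513, -0.075, 58.856, 22.883, 31.622], 37, 0.085)
 shallow ([0.497, -0.086, 56.083, 37.699, -87.37], 185, 0.1286)
 case ([0.512, 0.357, 259.524, 57.408, -5.11], 7729, 0.0494)
 jar ([0.373, 0.027, 54.441, 35.606, 89.514], 473, 0.0796)
  cork_disc 0.63 [ 0.533  0.081 73.832 58.139  9.54 ]
  tote_pad 0.47 [0. 0. 0. 0. 0.]
scene tin ([0.536, 0.072, 47.606, 44.713, -17.123], 224, 0.077)
 deep ([0.55, -0.084, 96.516, 55.031, 2.775], 276, 0.0808)
 shallow ([0.537, -0.085, 122.124, 55.292, 2.5], 304, 0.1286)
 case ([0.514, 0.356, 262.058, 58.261, -4.622], 1600, 0.0497)
 jar ([0.382, 0.026, 53.51, 53.296, 37.245], 237, 0.0795)
  cork_disc 0.61 [ 5.4500e-01  7.4000e-02  7.3503e+01  5.6859e+01 -8.9531e+01]
  tote_pad 0.56 [ 5.35000e-01 -8.30000e-02  1.36247e+02  7.50570e+01  4.06900e+00]
slide [-0.0056, -0.0048, 0.061] roll -0.8 t 50.58 tcp [0.5254 0.2442 0.261 ] [180.   -0.  -87.4] q [ 44.  10.  -9.  -0. -71. -42.] w 0.0872 f [ 0.5  0.3 -0.3]
```

View pics/side6.png

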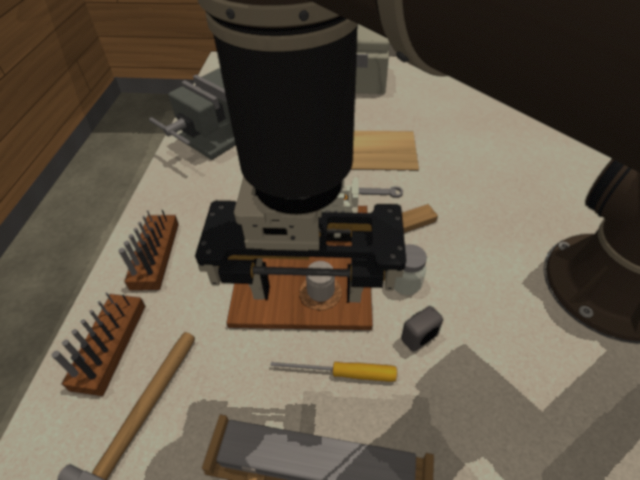

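View pics/scene6.png

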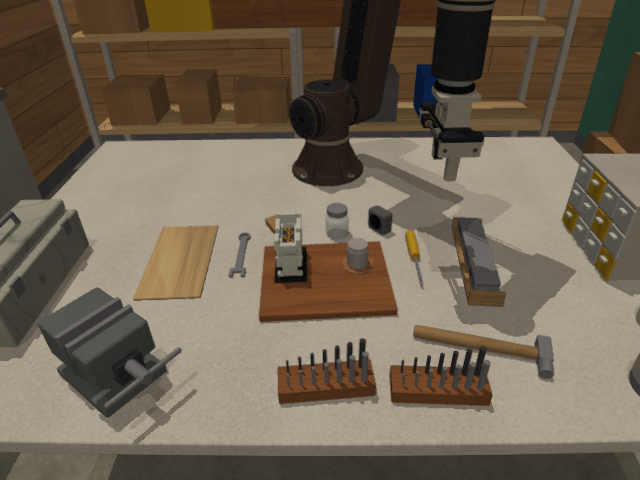

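All is in place (the arm hides part of the stack from the side camera, but the scene camera shows it whole). Handing in.

```bash
python3 -c "
from plant import *
print(close_job())"
```

```text
the job is handed in; nothing more can be done
None
```

I moved the tin and both totes to the side board and laid the case in the rest. Then I put the deep tote on the pad, the shallow tote on top of it turned end for end, and the tin on the cork disc. The job was handed in at about 51 s; `close_job()` gives no verdict, so the results below are my own camera checks.

| Thing | Measured | Offset from its place |
|---|---|---|
| Case | (0.512 to 0.514, 0.356), top 50 mm | within about 3 mm of the rest's middle, in line to about 0.5°, underside about 20 mm |
| Deep tote | (0.536, -0.084), at 2.6° | within about 2 mm of the pad's middle |
| Shallow tote | rim 129 mm above the bench, stacked on the deep tote's rim, not nested | about 1 to 2 mm off the deep tote |
| Tin | (0.535, 0.072) | about 2 mm off the disc's middle |
| Glass jar | (0.382, 0.026) | not moved |

- **Side camera:** In the last look the arm hid part of the tote stack from the side camera. Its readings there were partial, but the scene camera and the earlier side view after stacking agreed.
- **Cork disc:** The final views of the disc were partly covered by the tin and read up to 11 mm off. I used its position from before the tin was placed, which both cameras agreed on.
- **Set-downs:** The shallow tote touched the side board with about 35 N at the wrist when I set it down there, below the limits. The other set-downs stayed under 10 N.

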